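Turn over the opal glass tile and gauge its marked spot

TASK

Swing the orange-handled frame fully over to its other side, so that the red-ringed spot on the underside of the white glass tile faces up. Then take the yellow thickness probe out of its stand and press its brass tip gently on the glass inside the red ring, square to the glass, with the sprung tip pushed in about half-way and never bottomed hard. Finish like that, still holding the probe on the spot, and leave the other glassware undisturbed.

Things in the scene. Friction and masses are not known exactly. Their poses are not given: they have to be found in the camera images.
- turnover: Green base of the turn-over fixture, fixed to the bench: plate 150 mm (its x) by 250 mm (its y), 10 mm thick, with two hinge cheeks (60 mm tall) at x = -69 and +69 mm. Origin: centre of its underside on the bench. Its x axis is parallel to the hinge; the hinge line lies 45 mm above the origin. The frame starts on its +y side and is turned over to its -y side. Its yaw differs from run to run.
- frame (a joint): Hinge of the aluminium frame, rad. The frame is 120 mm along the hinge, reaches 120 mm out from it, and is 14 mm thick. 0 = lying level on the fixture's +y side, 1.57 = upright, 3.1416 = fully turned over, level on the -y side (hard stop at both ends). Starts between 0 and 0.45. Stiff: it stays where it is left; about 2 to 4 N at the bar move it.
- bar (a point): Middle of the orange bar handle of the frame: round, 12 mm in diameter, parallel to the hinge and 165 mm from it, 90 mm clear between two 8 mm thick legs that hold it 45 mm off the frame's outer edge. It may be pinched from above, one finger on either side, and turns within light fingers as the frame swings. Centre height 45 mm when the frame is level.
- tile: White glass tile in the frame, 76 (x) x 90 x 8 mm, gripped tightly in grooves up to 12 mm either side of the frame's middle along x. Origin on the hinge line; x along the hinge, y outwards through the tile (its centre is at y = 65 mm), z normal to the glass, up at the start, down once turned over. The face up at the start has two blue lines. Its faces are 3 mm below those of the frame.
- spot (a point): Centre of the marked spot: black dot in a red ring (inner diameter 18 mm, outer 25 mm) on the face of the tile that is underneath at the start; it is at x = 16, y = 72, z = -4 mm of the tile, and 49 mm above the bench when turned over.
- stand: Grey probe stand, fixed to the bench: block 85 x 85 x 55 mm with a 24 mm hole through its middle. Origin: centre of its underside.
- probe: Pen-like probe, 0.10 to 0.16 kg, hanging upright in the stand by its collar (origin then 5 mm above the bench). Origin: end of the brass tip when not pushed in; z along the axis to the handle. Brass tip 6 mm in diameter, z = 0 to 14 mm; steel nose 18 mm, z = 14 to 50; black collar 34 mm, z = 50 to 56; round yellow handle 26 mm, z = 56 to 150 (grip here).
- probe_tip (a joint): How far the sprung tip is pushed into the probe, m: 0 = out, 0.012 = bottomed. The spring gives 1.0 N when out and 0.35 N more per mm (2.8 N at 5 mm).
- probe_point (a point): Centre of the end face of the brass tip; it moves with the tip.
- tumbler: Bystander: green glass tumbler, 68 mm across, 85 mm tall. Loose. Origin: centre of its underside.
- amber_bottle: Bystander: corked amber bottle, 64 mm across, 190 mm tall. Loose. Origin: centre of its underside.
- green_bottle: Bystander: corked green bottle, 60 mm across, 170 mm tall. Loose. Origin: centre of its underside.
- candlestick: Bystander: clear glass candlestick, 76 mm across its foot, 150 mm tall. Loose. Origin: centre of its underside.
- jug: Bystander: white handled jug, 84 mm across, 120 mm tall. Loose. Origin: centre of its underside.
- bowl: Bystander: blue bowl, 130 mm across, 50 mm tall. Loose. Origin: centre of its underside.
There are look-alikes about, which are no part of the job. Of the things that look like the probe, the middle-sized one is meant.

How it is judged (in metres and radians):
On the way, in this order (a step that is already met when the one before it is completed fails the run):
1. the frame is turned fully over (value of joint frame above 3.05 rad), for 0.2 s.
2. with the frame over, the probe is lifted clear of its stand in the fingers (value of joint frame above 3.05 rad and height (world z) of probe above 0.058 m and contact force between the fingers and probe above 0.5 N), for 0.2 s.
At the end, for the whole second after the job is handed in: Hinge above 3.05 rad; probe held by the fingers, still (under 20 mm/s), off its stand; tip centre within 9 mm of the spot; axis within 0.15 rad of square to the glass; sprung tip pushed in 2 to 10.5 mm; 0.8 to 7 N between probe and tile (value of joint frame above 3.05 rad and horizontal distance between probe_point and spot below 0.009 m and distance between probe_point and spot below 0.011 m and angle between the z axis of probe and the z axis of tile, either way round below 0.15 rad and value of joint probe_tip between 0.002 and 0.0105 m and contact force between probe and tile between 0.8 and 7 N and contact force between the fingers and probe above 1 N and contact force between probe and stand below 0.1 N and linear speed of probe below 0.02 m/s); the arm keeps its last pose, push and grip.
It fails at once if the probe is driven hard into the glass (over 20 N) (contact force between probe and tile above 20 N).
It fails at once if other glassware is disturbed (moved over 30 mm, or tipped) (distance of any of tumbler, amber_bottle, green_bottle, candlestick, jug, bowl from where it was at the start of the episode above 0.03 m or angle between any of tumbler, amber_bottle, green_bottle, candlestick, jug, bowl's own z axis and vertical above 0.3 rad).
It also fails if it takes over 67 s, if anything falls off the work surface, if the arm or the gripper's body presses on something with over 40 N, if the wrist force passes 120 N, or if a joint passes its speed limit or range.

ROBOT

A 7-joint arm with a two-finger parallel gripper is mounted at the origin on the work surface. World frame = base frame: x ahead of the robot, y to its left, z up, the work surface at z = 0. Lengths are in m, angles in degrees, forces in N, time in s.
With the tool pointing down it reaches from about 0.35 to 0.9 m from the base axis. Payload 8.1 kg.
Tool frame: the origin (TCP) lies at the very end of the fingers, on their centre line; the grasp point (between the pads) lies 19 mm behind it; x points along the fingers, y is the direction in which the jaws open and shut, and the axes are right-handed (so a half turn about x gives the same grasp; the last joint's range is limited). The gripper opens to 92 mm and grips with 3 to 60 N. Pads are 19 mm wide; open, the fingers measure 130 mm over their backs; the gripper's body (75 mm by 190 mm) begins 47 mm behind the grasp point.
Start: joints at [69.637, 24.895, 1.432, 90.138, -0.665, 64.973, -4.303], TCP at [0.156, -0.605, 0.193] pointing down, gripper open.
Joint ranges: [-149.89, 149.89], [-25.12, 119.58], [-72.63, 75.52], [4.76, 147.25], [-75.54, 255.54], [6.69, 114.76], [-157.13, 157.13]. Speed limits (degrees/s): [127.2, 127.2, 172.46, 172.46, 180, 180, 180].

INTERFACE

Orientations are given as [roll, pitch, yaw] about the fixed x, y, z axes, in that order (R = Rz(yaw) Ry(pitch) Rx(roll)).
In Python, from rig import ctrl gives the robot as it stands.
- The arm moves only by the shell command python3 -m crank 'ROWS' [FORCE]. ROWS is JSON, a list of rows, each a list of 3 entries, a list of its own where there are three numbers: the shift along the tool's x, y, z in cm, then the turn about the tool's x in rad, then the opening, from -1 (shut) to 1 (fully open), so that 0 is half open. A call has 1 to 12 rows; each row shifts and turns the pose as measured when the row begins, along the tool's axes as they then stand; what a row does not reach is not made up. A row lasts 1/8 s, in which the tool goes at most 62.5 mm and 10.7 degrees, less where a joint would pass 70% of its speed; a pose out of reach is approached as far as the arm can. A call is refused whole if a number of a shift passes 6.25 or a number of a turn 0.188, either way. A call with a gripper value outside its range is refused whole. The fingers move at their own pace and stop on an object; FORCE is the grip in N (left out, the last holds). Time passes only in rows, so rows that do not move let the fingers close. It gives the time, the measured TCP pose, the force and the opening at its end, in the units of the state.
- ctrl.get_state(): the state, without advancing time (a new reading comes with each control period).
- ctrl.snapshot(name): name is "scene" or "side" or "wrist"; returns a dict with "frame" (420x560x3 uint8, red, green, blue), "z_map" (420x560 float32, m along the optical axis (not along the pixel's ray), 0 where there is no reading), "fov_y" (degrees; the focal length in pixels is half the picture's height over the tangent of half this angle, whatever the lens; pixels are square), "cx", "cy" (the principal point, pixels), "dist" ([k1, k2, p1, p2, k3] as OpenCV has them; the pictures are not rectified), "pose" (4x4, takes a point from camera to world coordinates). Camera axes: x right, y up, looking along -z (the intrinsics and any distortion apply to the point x, -y, -z); pixel columns grow to the right and rows downward; lengths in m; the calibration is good to about 2 mm. A picture is of the moment at which its call begins.
- ctrl.finish_job(): hands the job in, once; it reports no verdict.
Trained networks look in the newest picture that a camera, given by its name, has taken for a name from the list of things; names that differ only in an ending like _2 or _b are one class to them, and where a whole thing is asked for, a point or a joint stands for the part that bears it (a point fixed in the world has none). Each returns a list of dicts, best first, with "conf" (0 to 1); they miss things now and then, are a little off and sometimes report something else, mostly with a low value. They report only what shows in the picture. A call takes as long as a camera call. They do not tell look-alikes from the thing itself.
- ctrl.trace(camera, query): "region" (420x560 bool, what is visible of it) and "extent" ([left, top, right, bottom] in pixels, round what is visible of it).
- ctrl.spot_point(camera, query): "at" ([column, row] in pixels: a listed point, or the origin of a listed thing).
The state is a dict: "time": time; "joint_pos": joint angles; "joint_velocities": joint speeds; "tau": joint torques, N m; "eef_pos": TCP position; "eef_rot": TCP orientation; "wrist_force": force on the tool from outside, world axes, zero at the start; "ft_torque": the same for the moment, N m; "width": opening from 0.0 (shut) to 1.0 (fully open).
Only numpy, scipy, OpenCV 4.12 (cv2) and the standard library are available. Lean on these libraries where they do the work, as an engineer would, in place of code of your own. Each camera call takes 0.05 s, during which the arm holds its last target.

## Working session

There is one attempt and no reset: what is moved stays moved. The work goes in short steps, Python scripts to look and compute and a shell command to move; the robot and the scene stay as the last step left them, time stands still between calls to the robot, and variables do not carry over. Pictures are saved under pics/ and viewed, and the job is handed in when it is done.

```bash
ls; mkdir -p pics
cat > h.py <<'E'
from rig import ctrl
import numpy as np, cv2
def K(s):
    f=210/np.tan(np.radians(s["fov_y"])/2)
    return np.array([[f,0,s["cx"]],[0,f,s["cy"]],[0,0,1]])
def ray(s,uv):
    p=cv2.undistortPoints(np.array([[uv]],float),K(s),np.array(s["dist"],float))[0,0]
    d=np.array([p[0],-p[1],-1.]); return d
def at_depth(s,uv,z=None):
    u,v=int(round(uv[0])),int(round(uv[1]))
    if z is None: z=s["z_map"][v,u]
    P=s["pose"]; return P[:3,:3]@(ray(s,uv)*z)+P[:3,3]
def at_height(s,uv,h):
    P=s["pose"]; d=P[:3,:3]@ray(s,uv); o=P[:3,3]; return o+d*(h-o[2])/d[2]
def proj(s,X):
    P=s["pose"]; c=P[:3,:3].T@(np.asarray(X,float)-P[:3,3])
    q,_=cv2.projectPoints(np.array([[c[0],-c[1],-c[2]]]),np.zeros(3),np.zeros(3),K(s),np.array(s["dist"],float)); return q[0,0]
def cloud(s,mask):
    v,u=np.nonzero(mask&(s["z_map"]>0)); z=s["z_map"][v,u]
    p=cv2.undistortPoints(np.stack([u,v],1)[:,None].astype(float),K(s),np.array(s["dist"],float))[:,0]
    c=np.stack([p[:,0]*z,-p[:,1]*z,-z],1); P=s["pose"]; return c@P[:3,:3].T+P[:3,3]
def save(s,n,sc=1): cv2.imwrite("pics/"+n+".png",cv2.resize(s["frame"][:,:,::-1],None,fx=sc,fy=sc))
E
python3 - <<'E'
from h import *
for n in ["scene","side","wrist"]:
    s=ctrl.snapshot(n); save(s,n+"0",1.4); print(n,s["pose"].round(3).tolist(),s["fov_y"],s["dist"])
    for q in ["turnover","bar","stand","probe","tile","frame","tumbler","amber_bottle","green_bottle","candlestick","jug","bowl"]:
        print(q,[( [round(float(x)) for x in d["at"]],round(d["conf"],2)) for d in ctrl.spot_point(n,q)][:5])
print(ctrl.get_state())
E
```

```text
pics
scene [[0.329, -0.796, 0.508, 1.214], [0.944, 0.273, -0.183, -0.355], [0.007, 0.541, 0.841, 1.136], [0.0, 0.0, 0.0, 1.0]] 56.91006733154768 [-0.04852801  0.          0.          0.          0.        ]
turnover [([284, 201], 0.81)]
bar [([321, 165], 0.89)]
stand [([387, 164], 0.88)]
probe [([373, 141], 0.86), ([366, 182], 0.54), ([384, 164], 0.44)]
tile [([289, 196], 0.8)]Traceback (most recent call last):
  File "<stdin>", line 5, in <module>
ValueError: it knows: amber_bottle, bar, bowl, candlestick, green_bottle, jug, probe, probe_point, spot, stand, tile, tumbler, turnover
```

Run:
```python
from h import *
for n in ["scene","side","wrist"]:
    s=ctrl.snapshot(n); save(s,n+"0",1.4); print(n,s["pose"].round(3).tolist(),s["fov_y"],s["dist"])
    for q in ["turnover","bar","stand","probe","tile","tumbler","amber_bottle","green_bottle","candlestick","jug","bowl"]:
        print(q,[( [round(float(x)) for x in d["at"]],round(d["conf"],2), (at_height(s,d["at"],{"bar":.06,"tile":.045,"probe":.005}.get(q,0)).round(3).tolist())) for d in ctrl.spot_point(n,q)][:5])
print(ctrl.get_state())
```

```text
scene [[0.329, -0.796, 0.508, 1.214], [0.944, 0.273, -0.183, -0.355], [0.007, 0.541, 0.841, 1.136], [0.0, 0.0, 0.0, 1.0]] 56.91006733154768 [-0.04852801  0.          0.          0.          0.        ]
turnover [([284, 198], 0.95, [0.467, -0.076, 0.0])]
bar [([321, 165], 0.86, [0.413, 0.084, 0.06])]
stand [([386, 166], 0.7, [0.454, 0.344, 0.0])]
probe [([374, 141], 0.81, [0.323, 0.353, 0.005]), ([385, 166], 0.77, [0.456, 0.335, 0.005]), ([286, 194], 0.73, [0.457, -0.065, 0.005]), ([366, 184], 0.53, [0.507, 0.229, 0.005]), ([386, 167], 0.15, [0.461, 0.336, 0.005])]
tile [([288, 194], 0.58, [0.485, -0.068, 0.045])]
tumbler [([397, 195], 0.64, [0.584, 0.317, 0.0]), ([386, 163], 0.37, [0.439, 0.351, 0.0])]
amber_bottle [([379, 233], 0.65, [0.708, 0.182, 0.0])]
green_bottle [([296, 274], 0.87, [0.757, -0.137, 0.0])]
candlestick [([354, 270], 0.67, [0.802, 0.044, -0.0])]
jug [([153, 243], 0.87, [0.496, -0.548, 0.0])]
bowl [([213, 281], 0.56, [0.693, -0.39, 0.0])]
side [[-0.999, 0.043, -0.014, 0.553], [-0.04, -0.707, 0.706, 0.863], [0.02, 0.706, 0.708, 1.015], [0.0, 0.0, 0.0, 1.0]] 47.37694
[... 1258 characters left out ...]
ck []
jug []
bowl []
{'time': 2.1, 'joint_pos': array([69.63911888, 24.89554566,  1.43255036, 90.13851145, -0.66495802,
       64.97433475, -4.30387545]), 'joint_velocities': array([-0.03542113,  0.09204871,  0.05866764, -0.0519323 ,  0.11669027,
        0.06305149, -0.06464419]), 'tau': array([-3.56627282e-06, -6.67654538e+01,  9.83914398e-01, -3.14804471e+01,
       -6.06984529e-02,  3.28183256e-02,  4.22523840e-05]), 'eef_pos': array([ 0.15627374, -0.6051467 ,  0.19253077]), 'eef_rot': array([  -4.31792785,   89.9995202 , -169.84170775]), 'wrist_force': array([-0.24186977, -0.00207005,  0.39644198]), 'ft_torque': array([ 0.03666865, -0.01413307,  0.028606  ]), 'width': 1.0011545355394913}
```

View pics/scene0.png

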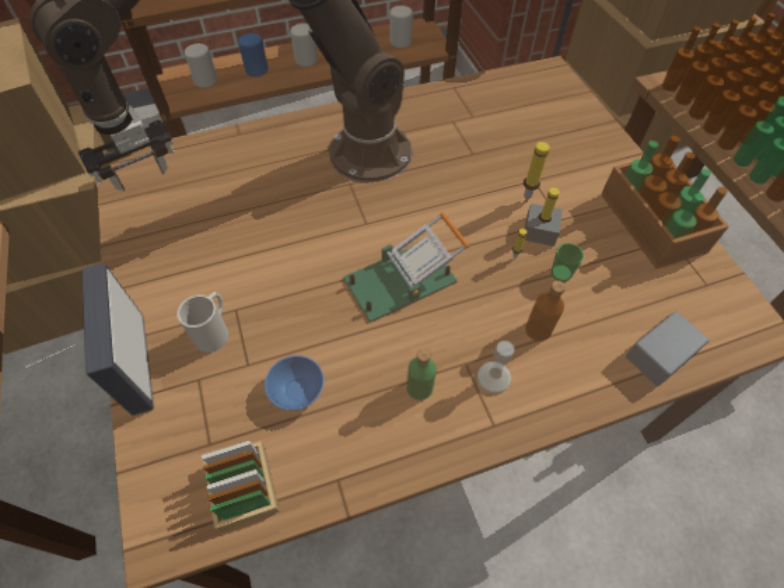

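View pics/side0.png

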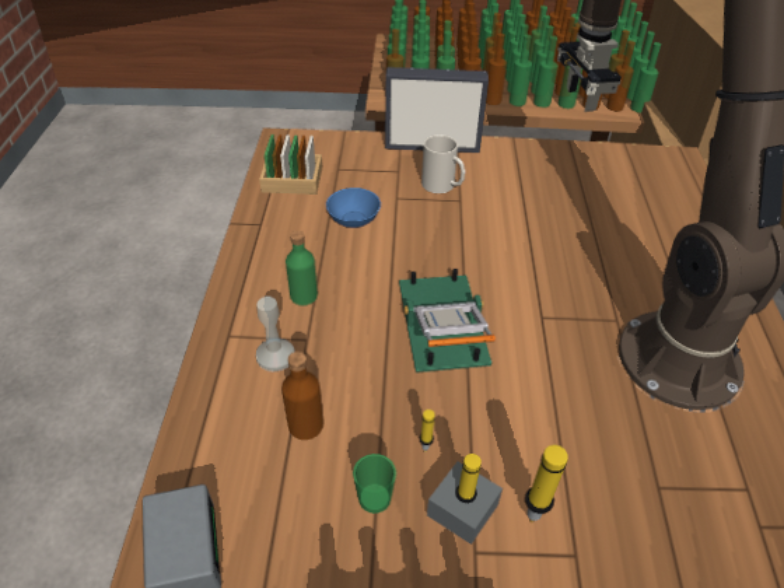

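View pics/wrist0.png

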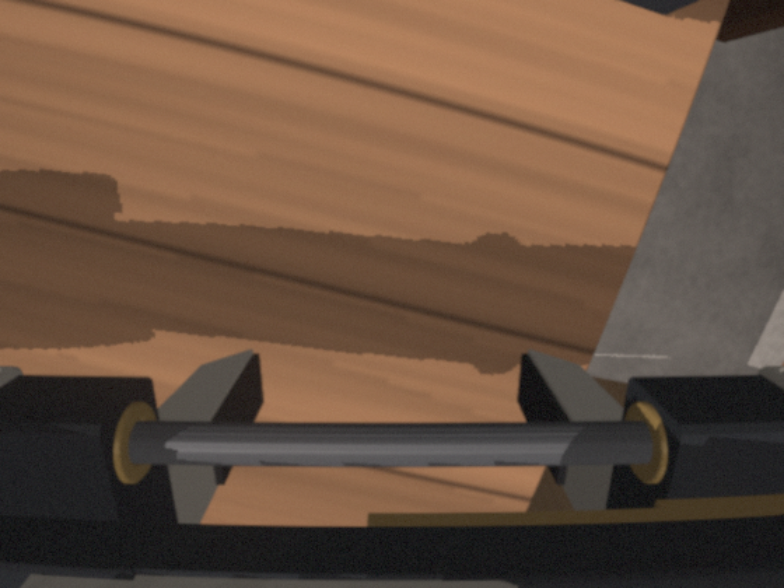

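The scene view shows the fixture at about (280,198) in native pixels, with the frame raised on the +y side. The stand is at (386,166), holding the middle-sized probe. A larger look-alike (381,374 in side) and a smaller one (304,322 in side) stand nearby. Next I'll measure the bar, fixture yaw and probe precisely.

Run:
```python
from h import *
from scipy.spatial.transform import Rotation as R
for n in ["scene","side"]:
    s=ctrl.snapshot(n); hsv=cv2.cvtColor(s["frame"],cv2.COLOR_RGB2HSV)
    H,S,V=[hsv[...,i] for i in range(3)]
    def rep(name,m,lo,hi):
        c=cloud(s,m); c=c[(c[:,2]>lo)&(c[:,2]<hi)]
        if len(c)<5: print(name,len(c));return None
        print(n,name,len(c),"med",np.median(c,0).round(4),"min",np.percentile(c,2,axis=0).round(4),"max",np.percentile(c,98,axis=0).round(4)); return c
    box=lambda d: cv2.dilate(d["region"].astype(np.uint8),np.ones((5,5)))>0
    d=ctrl.trace(n,"bar"); print([(x["extent"],x["conf"]) for x in d])
    reg=np.zeros((420,560),bool); e=[int(x) for x in d[0]["extent"]]; reg[e[1]-8:e[3]+8,e[0]-8:e[2]+8]=1
    m=(H>4)&(H<18)&(S>190)&(V>110)&reg
    c=rep("bar",m,0.04,.2)
    if c is not None:
        u,sv,vt=np.linalg.svd(c-c.mean(0),full_matrices=False); t=(c-c.mean(0))@vt[0]
        print(" dir",vt[0].round(3),"ends",(c.mean(0)+vt[0]*t.min()).round(4),(c.mean(0)+vt[0]*t.max()).round(4),"mid",(c.mean(0)+vt[0]*(t.min()+t.max())/2).round(4))
    d=ctrl.trace(n,"turnover"); r=box(d[0])
    g=(H>60)&(H<95)&(S>80)&r
    c=cloud(s,g); c=c[(c[:,2]>.003)&(c[:,2]<.018)]
    hull=c[:,:2].astype(np.float32); rect=cv2.minAreaRect(hull); print(n,"plate",rect, len(c), np.median(c[:,2]))
    # yellow
    for x in ctrl.trace(n,"probe")[:4]:
        y=(H>20)&(H<34)&(S>150)&box(x); c=rep("yellow %.2f"%x["conf"],y,.0,.3)
    for q in ["stand"]:
        c=cloud(s,ctrl.trace(n,q)[0]["region"]); c=c[(c[:,2]>.048)&(c[:,2]<.06)]
        print("stand top",len(c),cv2.minAreaRect(c[:,:2].astype(np.float32)))
    for q in ["tumbler","amber_bottle","green_bottle","candlestick"]:
        c=cloud(s,ctrl.trace(n,q)[0]["region"]); c=c[c[:,2]>.01]; print(q,np.percentile(c,3,axis=0).round(3),np.percentile(c,97,axis=0).round(3))
    cv2.imwrite(f"pics/crop_{n}.png",cv2.resize(s["frame"][130:260,230:420][:,:,::-1] if n=="scene" else s["frame"][180:400,240:420][:,:,::-1],None,fx=4 if n=="scene" else 2.7,fy=4 if n=="scene" else 2.7,interpolation=cv2.INTER_CUBIC))
st=ctrl.get_state(); M=R.from_euler("xyz",st["eef_rot"],degrees=True).as_matrix(); print(M.round(3))
```

```text
[([274.4, 155.3, 334.2, 206.0], 0.82), ([289.8, 249.1, 313.2, 286.6], 0.34)]Traceback (most recent call last):
  File "<stdin>", line 14, in <module>
  File "<stdin>", line 7, in rep
  File "h.py", line 20, in cloud
    p=cv2.undistortPoints(np.stack([u,v],1)[:,None].astype(float),K(s),np.array(s["dist"],float))[:,0]
      ~~~~~~~~~~~~~~~~~~~^^^^^^^^^^^^^^^^^^^^^^^^^^^^^^^^^^^^^^^^^^^^^^^^^^^^^^^^^^^^^^^^^^^^^^^^
cv2.error: OpenCV(4.12.0) /io/opencv/modules/calib3d/src/undistort.dispatch.cpp:347: error: (-215:Assertion failed) CV_IS_MAT(_src) && CV_IS_MAT(_dst) && (_src->rows == 1 || _src->cols == 1) && (_dst->rows == 1 || _dst->cols == 1) && _src->cols + _src->rows - 1 == _dst->rows + _dst->cols - 1 && (CV_MAT_TYPE(_src->type) == CV_32FC2 || CV_MAT_TYPE(_src->type) == CV_64FC2) && (CV_MAT_TYPE(_dst->type) == CV_32FC2 || CV_MAT_TYPE(_dst->type) == CV_64FC2) in function 'cvUndistortPointsInternal'
```

```bash
cat >> h.py <<'E'
def hsv(s): return [a for a in cv2.split(cv2.cvtColor(s["frame"],cv2.COLOR_RGB2HSV))]
E
python3 - <<'E'
from h import *
import pickle
D={}
for n in ["scene","side"]:
    s=ctrl.snapshot(n); D[n]=(s,{q:ctrl.trace(n,q) for q in ["bar","turnover","probe","stand","tumbler","amber_bottle","tile"]})
    h,S,V=hsv(s)
    for uv in ([(321,165),(325,168),(393,145)] if n=="scene" else [(330,242),(325,243),(337,330)]):
        print(n,uv,s["frame"][uv[1],uv[0]],h[uv[1],uv[0]],S[uv[1],uv[0]],s["z_map"][uv[1],uv[0]])
    cv2.imwrite(f"pics/crop_{n}.png",cv2.resize(s["frame"][130:260,230:420][:,:,::-1] if n=="scene" else s["frame"][180:400,240:420][:,:,::-1],None,fx=4 if n=="scene" else 2.7,fy=4 if n=="scene" else 2.7,interpolation=cv2.INTER_CUBIC))
pickle.dump(D,open("d0.pkl","wb"))
E
```

```text
scene (321, 165) [171 133  95] 15 113 1.470358
scene (325, 168) [141 103  69] 14 130 1.3142045
scene (393, 145) [107  91  39] 23 162 1.3619554
side (330, 242) [227 122  44] 13 206 1.187948
side (325, 243) [233 129  48] 13 202 1.1832577
side (337, 330) [219 186  51] 24 196 0.97253644
```

View pics/crop_scene.png

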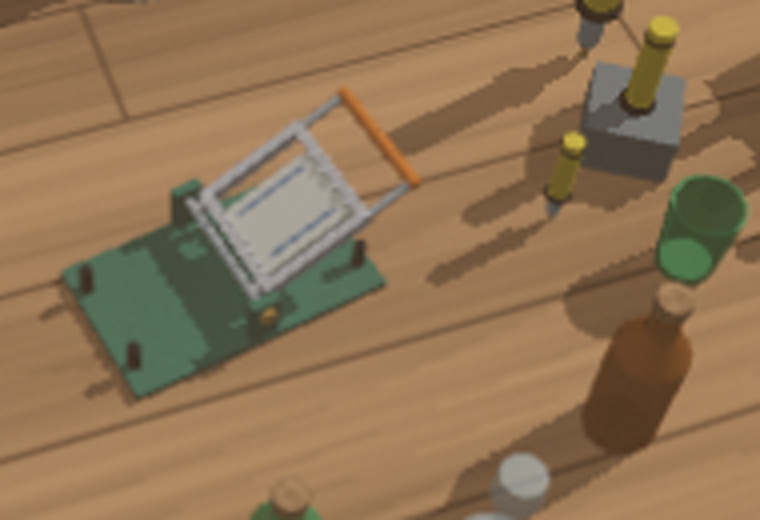

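View pics/crop_side.png

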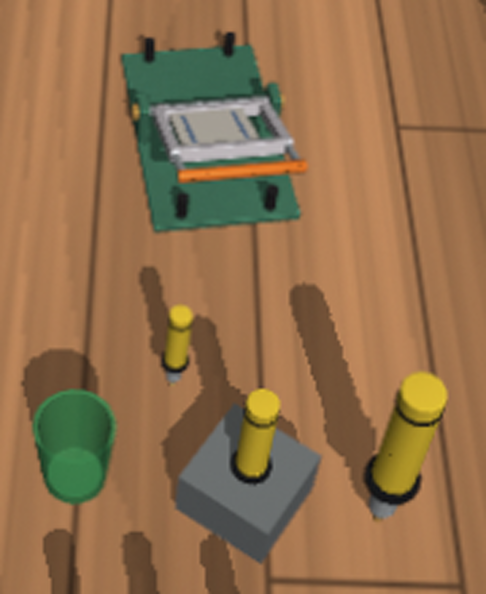

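The close-ups show the orange bar from about (316,152) to (333,176) in the scene view, and (307,243) to (353,241) in the side view. The middle-sized probe is the one in the grey stand.

Run:
```python
from h import *
import pickle
D=pickle.load(open("d0.pkl","rb"))
for n in D:
    s,T=D[n]; H,S,V=hsv(s); f=s["frame"].astype(int)
    reg=np.zeros((420,560),bool)
    if n=="scene": reg[140:185,305:345]=1
    else: reg[225:255,290:365]=1
    m=reg&(f[...,0]-f[...,2]>(115))&(H<16)
    m=cv2.morphologyEx(m.astype(np.uint8),cv2.MORPH_OPEN,np.ones((2,2)))>0
    c=cloud(s,m); c=c[c[:,2]>.05]
    print(n,m.sum(),len(c),np.median(c,0))
    v,u=np.nonzero(m); l=cv2.fitLine(np.stack([u,v],1).astype(np.float32),cv2.DIST_L2,0,.01,.01).ravel(); t=(u-l[2])*l[0]+(v-l[3])*l[1]
    a,b=[l[2:]+l[:2]*k for k in (t.min(),t.max())]; print(" px ends",a,b)
    mu=c.mean(0);vt=np.linalg.svd(c-mu,full_matrices=False)[2][0];tt=(c-mu)@vt;print(" dir",vt.round(3),(mu+vt*tt.min()).round(4),(mu+vt*tt.max()).round(4),(mu+vt*(tt.min()+tt.max())/2).round(4))
    r=cv2.dilate(T["turnover"][0]["region"].astype(np.uint8),np.ones((5,5)))>0
    g=(f[...,1]-f[...,0]>8)&(f[...,1]>f[...,2]+3)&r
    c=cloud(s,g); c=c[(c[:,2]>.002)&(c[:,2]<.018)]
    print(" plate",len(c),np.median(c[:,2]),cv2.minAreaRect(c[:,:2].astype(np.float32)))
    for x in T["probe"]:
        rr=cv2.dilate(x["region"].astype(np.uint8),np.ones((3,3)))>0
        y=rr&(H>20)&(H<32)&(S>140); c=cloud(s,y)
        if len(c)>5: print(" yellow",round(x["conf"],2),x["extent"],len(c),np.percentile(c,2,axis=0).round(3),np.percentile(c,98,axis=0).round(3), "top",np.median(c[c[:,2]>np.percentile(c[:,2],85)],0).round(3))
    c=cloud(s,T["stand"][0]["region"]); c=c[(c[:,2]>.05)&(c[:,2]<.06)]; print(" stand",len(c),cv2.minAreaRect(c[:,:2].astype(np.float32)))
    for q in ["tumbler","amber_bottle"]:
        c=cloud(s,T[q][0]["region"]); c=c[c[:,2]>.01]; print(q,np.percentile(c,3,axis=0).round(3),np.percentile(c,97,axis=0).round(3))
```

```text
scene 8 6 [0.48000462 0.07945492 0.11951867]
 px ends [327.07999988 165.9399999 ] [330.92000012 171.0600001 ]
 dir [ 0.99   0.138 -0.   ] [0.4649 0.0777 0.1191] [0.4902 0.0813 0.1191] [0.4775 0.0795 0.1191]
 plate 1472 0.009523926160091012 ((0.4774535298347473, -0.07354412972927094), (0.15041019022464752, 0.24874475598335266), 9.377108573913574)
 yellow 0.77 [384.7, 135.4, 401.8, 157.9] 148 [0.435 0.33  0.063] [0.46  0.354 0.157] top [0.447 0.342 0.156]
 yellow 0.64 [372.7, 98.5, 391.2, 143.3] 275 [0.321 0.339 0.075] [0.352 0.372 0.204] top [0.336 0.356 0.202]
 stand 311 ((0.44848760962486267, 0.34141215682029724), (0.08594638109207153, 0.08593416213989258), 56.0123405456543)
tumbler [0.562 0.297 0.016] [0.623 0.36  0.087]
amber_bottle [0.706 0.161 0.017] [0.755 0.207 0.19 ]
side 184 159 [0.44945361 0.07928802 0.1185712 ]
 px ends [306.97820949 245.72110544] [354.08132515 242.04087625]
 dir [ 0.987  0.162 -0.002] [0.3936 0.0701 0.1182] [0.5074 0.0888 0.118 ] [0.4505 0.0795 0.1181]
 plate 2042 0.011477004219387577 ((0.47533679008483887, -0.07169032096862793), (0.15129557251930237, 0.2
[... 466 characters left out ...]
 cloud
    p=cv2.undistortPoints(np.stack([u,v],1)[:,None].astype(float),K(s),np.array(s["dist"],float))[:,0]
      ~~~~~~~~~~~~~~~~~~~^^^^^^^^^^^^^^^^^^^^^^^^^^^^^^^^^^^^^^^^^^^^^^^^^^^^^^^^^^^^^^^^^^^^^^^^
cv2.error: OpenCV(4.12.0) /io/opencv/modules/calib3d/src/undistort.dispatch.cpp:347: error: (-215:Assertion failed) CV_IS_MAT(_src) && CV_IS_MAT(_dst) && (_src->rows == 1 || _src->cols == 1) && (_dst->rows == 1 || _dst->cols == 1) && _src->cols + _src->rows - 1 == _dst->rows + _dst->cols - 1 && (CV_MAT_TYPE(_src->type) == CV_32FC2 || CV_MAT_TYPE(_src->type) == CV_64FC2) && (CV_MAT_TYPE(_dst->type) == CV_32FC2 || CV_MAT_TYPE(_dst->type) == CV_64FC2) in function 'cvUndistortPointsInternal'
```

```bash
cat >> h.py <<'E'
from scipy.spatial.transform import Rotation as R
C=np.array([.4765,-.073,.045]); ex=np.array([.987,.163,0]); ey=np.array([-.163,.987,0])
def tool():
    st=ctrl.get_state(); return st,st["eef_pos"],R.from_euler("xyz",st["eef_rot"],degrees=True).as_matrix()
def delta(target):
    st,p,M=tool(); return (M.T@(np.asarray(target)-p)*100).round(2)
def turn(ydir):
    # angle about tool x to make tool y parallel to ydir (mod pi)
    st,p,M=tool(); l=M.T@np.asarray(ydir,float); a=np.arctan2(l[2],l[1]); return (a+np.pi/2)%np.pi-np.pi/2
E
python3 - <<'E'
from h import *
st,p,M=tool(); print(M.round(3)); print(delta([.452,.076,.20]),turn(ey),st["time"])
E
```

```text
[[-0.     0.25  -0.968]
 [-0.    -0.968 -0.25 ]
 [-1.     0.     0.   ]]
[ -0.75 -58.56 -45.66] 0.08900430909757695 3.0
```

```bash
python3 -m crank '[[[0,-3,-2.4],0.089,-0.3],[[0,-4.8,-3.7],0,-0.3],[[0,-4.8,-3.7],0,-0.3],[[0,-4.8,-3.7],0,-0.3],[[0,-4.8,-3.7],0,-0.3],[[0,-4.8,-3.7],0,-0.3],[[0,-4.8,-3.7],0,-0.3],[[0,-4.8,-3.7],0,-0.3],[[0,-4.8,-3.7],0,-0.3],[[0,-4.8,-3.7],0,-0.3],[[0,-4.8,-3.7],0,-0.3],[[0,-4.8,-3.7],0,-0.3]]' 5
python3 - <<'E'
from h import *
st,p,M=tool(); print(M.round(3)); print(p,delta([.452,.076,.20]),turn(ey),st["time"],st["joint_pos"].round(0),st["width"])
E
```

```text
time: 4.5
eef_pos: [0.4999, 0.0284, 0.1933]
eef_rot: [127.3, 89.4, -44.1]
wrist_force: [1.0, -1.0, -0.3]
width: 0.348
[[ 0.008  0.149 -0.989]
 [-0.007 -0.989 -0.15 ]
 [-1.     0.008 -0.006]]
[0.49988694 0.02839706 0.19328873] [-0.74 -5.42  4.02] -0.013551293389804542 4.5 [ 10.  15. -24. 106.   8.  60. -99.] 0.3484140689645628
```

```bash
python3 -m crank '[[[0,-2.8,2.1],-0.013,-0.3],[[1,-2.2,1.7],0,-0.3],[[1,0,0],0,-0.3],[[0,0,0],0,-0.3]]'
python3 - <<'E'
from h import *
s=ctrl.snapshot("side"); save(s,"side1",1.4); s=ctrl.snapshot("wrist"); save(s,"wrist1",1.4)
for d in ctrl.spot_point("wrist","bar"): print(d, at_depth(s,d["at"]))
f=s["frame"].astype(int);H,S,V=hsv(s); m=(f[...,0]-f[...,2]>130)&(H<16)&(S>170); c=cloud(s,m); c=c[(c[:,2]>.08)&(c[:,2]<.14)]
mu=c.mean(0);vt=np.linalg.svd(c-mu,full_matrices=False)[2][0];tt=(c-mu)@vt;print(len(c),np.median(c,0)," dir",vt.round(3),(mu+vt*tt.min()).round(4),(mu+vt*tt.max()).round(4),np.percentile(c,90,axis=0))
st,p,M=tool(); print(p,M.round(3),delta([.452,.0757,.112-.019]),turn(ey),st["time"])
E
```

```text
time: 5.0
eef_pos: [0.4559, 0.0788, 0.1723]
eef_rot: [146.7, 89.4, -23.5]
wrist_force: [0.4, 0.5, -0.2]
width: 0.348
{'at': [284.6, 219.4], 'conf': 0.83} [0.45472448 0.0724513  0.1199748 ]
1295 [0.4573931  0.0759046  0.11939983]  dir [-0.987 -0.161 -0.006] [0.5111 0.0848 0.1195] [0.3941 0.0657 0.1188] [0.50072708 0.08335173 0.12051129]
[0.45665273 0.07881424 0.17306035] [[ 0.011  0.17  -0.985]
 [-0.004 -0.985 -0.17 ]
 [-1.     0.005 -0.01 ]] [8.   0.18 0.59] 0.007104791300260427 5.15
```

View pics/side1.png

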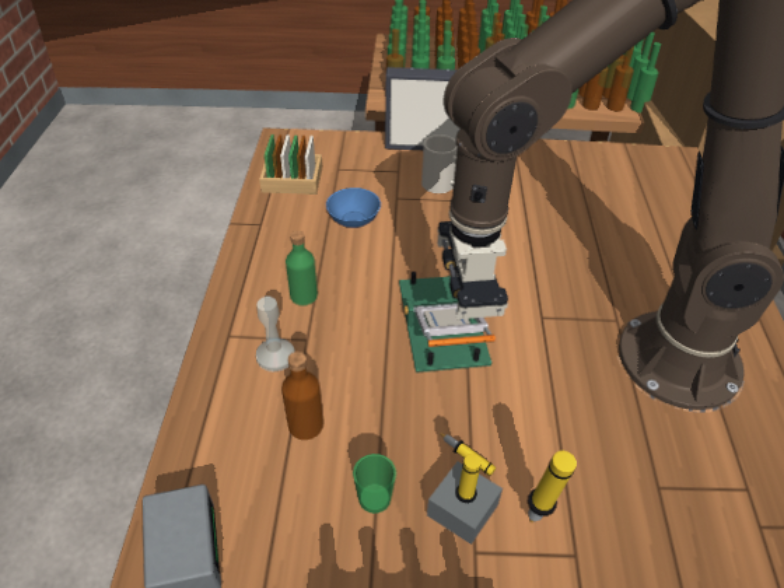

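View pics/wrist1.png

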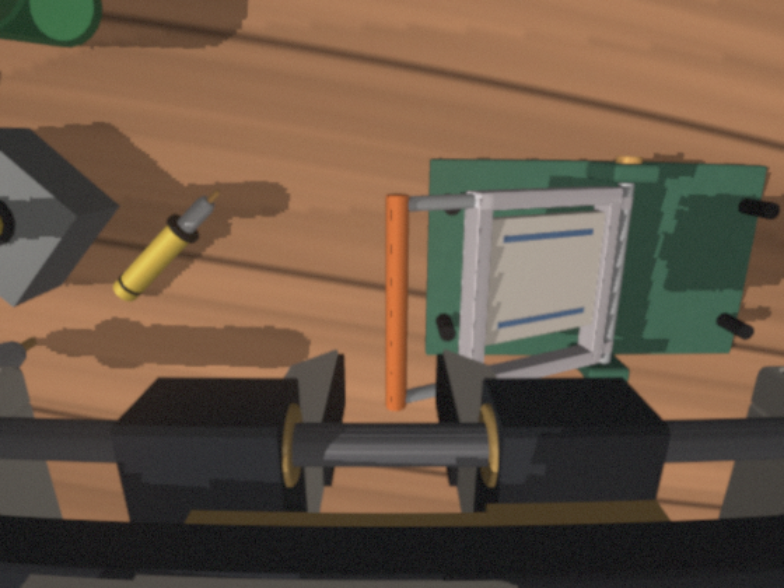

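Wrist view: the jaws (centre near column 390) line up with the bar (column 397). The small look-alike has toppled beside the stand without being touched; the stand and the target probe look unchanged. Going down onto the bar.

```bash
python3 -m crank '[[[2.2,0.1,0.4],0.007,-0.3],[[2.2,0,0.2],0,-0.3],[[2.0,0,0],0,-0.3],[[1.4,0,0],0,-0.3],[[0.4,0,0],0,-0.3]]'
python3 - <<'E'
from h import *
s=ctrl.snapshot("wrist"); save(s,"wrist2",1.4)
st,p,M=tool(); print(p,M.round(3),delta([.452,.0755,.1135-.019]),turn(ey),st["time"],st["wrist_force"])
E
```

```text
time: 5.78
eef_pos: [0.4562, 0.0738, 0.0908]
eef_rot: [159.6, 89.0, -11.4]
wrist_force: [-0.5, -0.1, 0.0]
width: 0.347
[0.45624082 0.07378584 0.09078692] [[ 0.016  0.156 -0.988]
 [-0.003 -0.988 -0.156]
 [-1.     0.006 -0.016]] [-0.38 -0.23  0.39] -0.0070102378777869845 5.825 [-0.16975974 -0.70406891 -0.61158001]
```

View pics/wrist2.png

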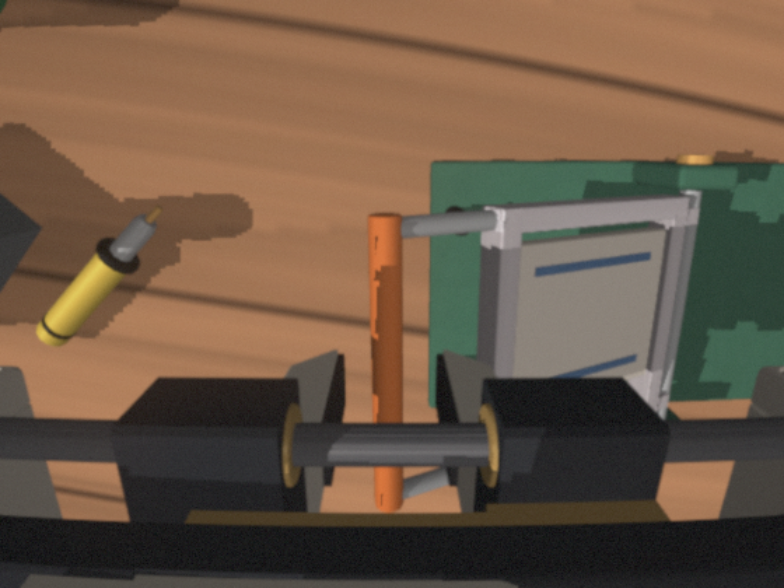

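```bash
python3 -m crank '[[[-0.2,-0.1,0.2],0,-1],[[0,0,0],0,-1],[[0,0,0],0,-1]]' 8
python3 - <<'E'
from h import *
st,p,M=tool(); print(p,M.round(3),turn(ey),st["time"],st["wrist_force"],st["width"]*92)
r=p-C; g=p-M[:,0]*.019-C; print("rho,z,ang",g@ey,g[2],np.hypot(g@ey,g[2]),np.arctan2(g[2],g@ey), "x",g@ex)
E
```

```text
time: 6.2
eef_pos: [0.4551, 0.0748, 0.0944]
eef_rot: [162.3, 88.9, -8.7]
wrist_force: [0.2, -0.8, -0.1]
width: 0.072
[0.45507984 0.07478011 0.09435653] [[ 0.019  0.156 -0.988]
 [-0.003 -0.988 -0.156]
 [-1.     0.006 -0.018]] -0.007184944630344248 6.2 [ 0.19031611 -0.80356847 -0.11592779] 6.640495540294511
rho,z,ang 0.14946331465033078 0.06835306627260744 0.16435152598966413 0.42892732472240647 x 0.0026014634564276978
```

Run:
```python
from h import *
s=ctrl.snapshot("wrist"); save(s,"wrist3",1.4)
s=ctrl.snapshot("scene"); cv2.imwrite("pics/sc3.png",cv2.resize(s["frame"][100:260,200:400][:,:,::-1],None,fx=3.7,fy=3.7))
st=ctrl.get_state(); print(st["width"],st["wrist_force"])
```

```text
0.013735783439116902 [-0.18537663  0.42506924 -0.07054307]
```

View pics/wrist3.png

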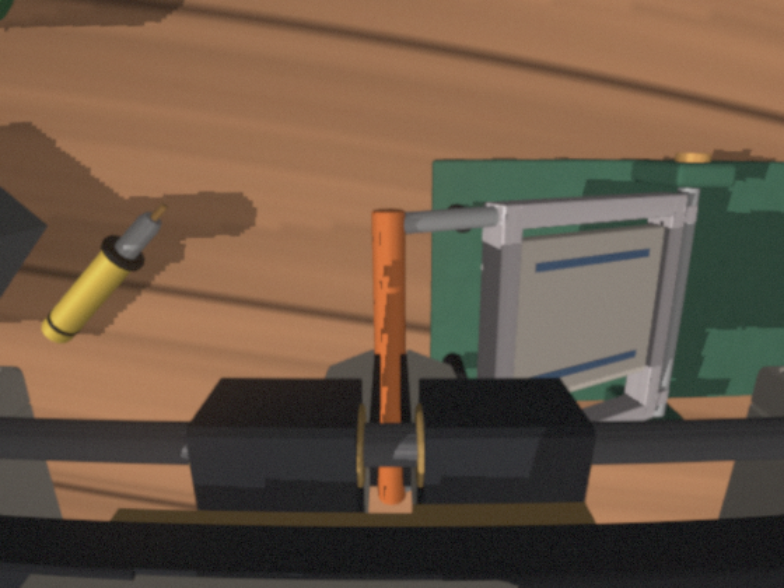

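View pics/sc3.png

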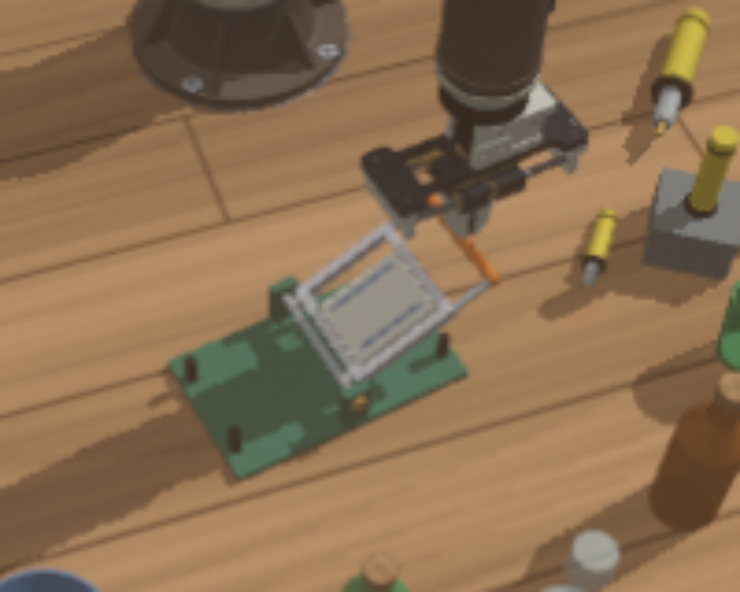

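Run:
```python
from h import *
s=ctrl.snapshot("wrist"); save(s,"wrist4",1.4)
st=ctrl.get_state(); print(st["width"],st["wrist_force"],st["eef_pos"])
# depth of fingers/bar columns
z=s["z_map"]
for r in range(240,370,8): print(r,[round(float(z[r,c]),3) for c in range(240,320,8)])
```

```text
0.0024529965335692134 [ 0.346252    0.58106839 -0.54740458] [0.45489689 0.07474813 0.0941096 ]
240 [0.308, 0.307, 0.308, 0.307, 0.18, 0.18, 0.185, 0.308, 0.309, 0.298]
248 [0.309, 0.309, 0.31, 0.309, 0.182, 0.182, 0.184, 0.31, 0.31, 0.299]
256 [0.311, 0.312, 0.167, 0.165, 0.165, 0.169, 0.164, 0.165, 0.163, 0.302]
264 [0.155, 0.155, 0.0, 0.156, 0.16, 0.163, 0.156, 0.156, 0.155, 0.155]
272 [0.096, 0.096, 0.095, 0.095, 0.153, 0.164, 0.149, 0.095, 0.095, 0.094]
280 [0.092, 0.089, 0.092, 0.091, 0.145, 0.163, 0.143, 0.091, 0.091, 0.091]
288 [0.088, 0.087, 0.088, 0.087, 0.139, 0.163, 0.091, 0.087, 0.086, 0.088]
296 [0.084, 0.083, 0.083, 0.084, 0.134, 0.164, 0.087, 0.083, 0.083, 0.083]
304 [0.081, 0.08, 0.08, 0.08, 0.089, 0.09, 0.086, 0.08, 0.08, 0.08]
312 [0.08, 0.079, 0.079, 0.079, 0.088, 0.087, 0.085, 0.08, 0.077, 0.079]
320 [0.0, 0.08, 0.08, 0.079, 0.087, 0.088, 0.084, 0.081, 0.08, 0.08]
328 [0.081, 0.081, 0.08, 0.08, 0.087, 0.088, 0.084, 0.08, 0.081, 0.079]
336 [0.081, 0.081, 0.081, 0.081, 0.132, 0.197, 0.084, 0.081, 0.081, 0.081]
344 [0.082, 0.082, 0.082, 0.082, 0.133, 0.198, 0.086, 0.082, 0.082, 0.082]
352 [0.083, 0.082, 0.083, 0.082, 0.202, 0.198, 0.111, 0.082, 0.082, 0.084]
360 [0.084, 0.084, 0.083, 0.083, 0.342, 0.2, 0.112, 0.083, 0.083, 0.084]
368 [0.081, 0.08, 0.079, 0.081, 0.08, 0.081, 0.08, 0.08, 0.08, 0.079]
```

View pics/wrist4.png

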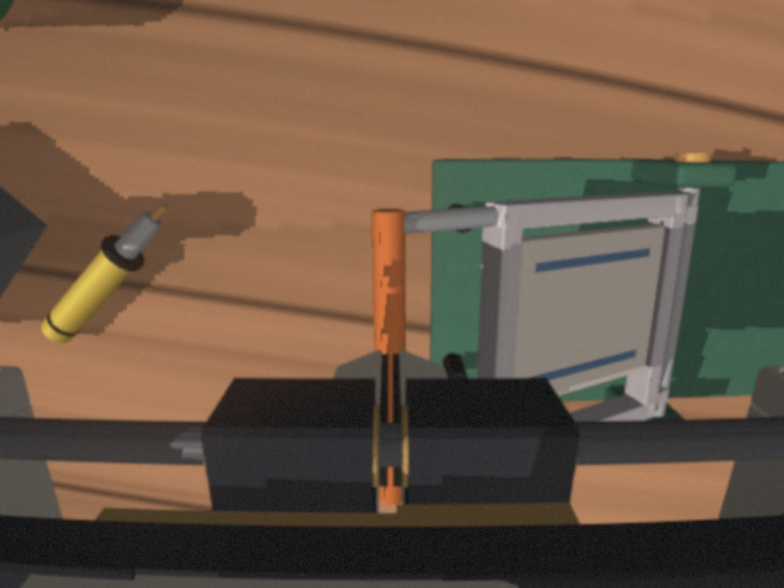

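Run:
```python
from h import *
s=ctrl.snapshot("wrist")
for uv in [(256,260),(264,258),(256,264),(296,258),(278,200),(278,180),(278,240),(280,296),(360,150)]: print(uv,at_depth(s,uv).round(4))
st,p,M=tool(); print(p, proj(s,p),proj(s,p-M[:,0]*.019),st["width"])
s=ctrl.snapshot("side");cv2.imwrite("pics/sd4.png",cv2.resize(s["frame"][170:290,270:400][:,:,::-1],None,fx=5,fy=5))
```

```text
(256, 260) [0.4639 0.0854 0.1403]
(264, 258) [0.4644 0.0819 0.138 ]
(256, 264) [0.4642 0.0852 0.1451]
(296, 258) [0.4667 0.0672 0.1381]
(278, 200) [0.488  0.079  0.1196]
(278, 180) [0.498  0.0806 0.1201]
(278, 240) [0.4674 0.0757 0.1204]
(280, 296) [0.4637 0.0746 0.1691]
(360, 150) [0.517  0.0393 0.1003]
[0.45481948 0.07472457 0.09400671] [276.16628949 243.66830377] [275.92488874 257.41615077] 0.0026159271410079164
```

View pics/sd4.png

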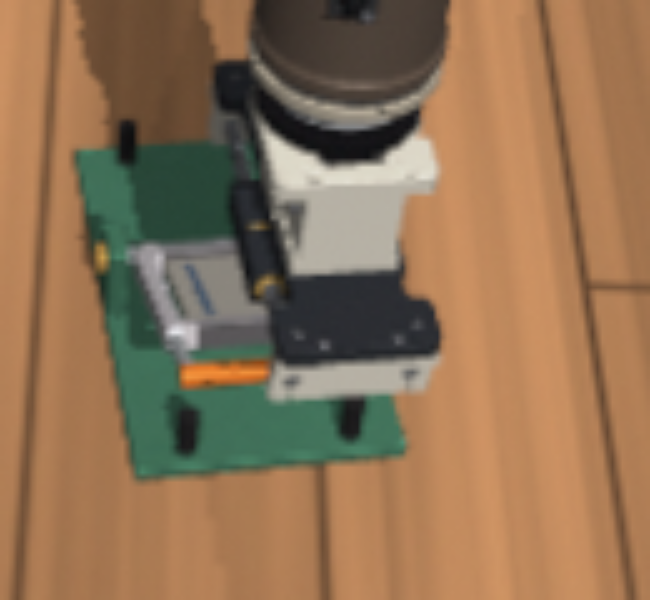

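Run:
```python
from h import *
s=ctrl.snapshot("wrist")
st,p,M=tool()
for zz in [.094,.10,.11,.12,.13,.14]: print(zz,proj(s,[.464,.083,zz]))
for r in range(236,270,2): print(r,[ (at_depth(s,(c,r))[[0,2]].round(3).tolist() if s["z_map"][r,c]>0 else 0) for c in (252,260,264,290,298)])
# pixels left of fingers: width in px of finger
```

```text
0.094 [264.51430034 226.9859773 ]
0.1 [264.16678398 230.48332351]
0.11 [263.54134853 236.78177758]
0.12 [262.85030569 243.74720246]
0.13 [262.08289659 251.490128  ]
0.14 [261.22591192 260.14656745]
236 [[0.421, 0.001], [0.423, 0.001], [0.423, 0.001], [0.426, 0.0], [0.427, -0.001]]
238 [[0.419, 0.0], [0.421, 0.0], [0.421, 0.001], [0.425, 0.0], [0.426, 0.001]]
240 [[0.417, -0.0], [0.419, -0.0], [0.419, -0.0], [0.423, -0.0], [0.424, 0.001]]
242 [[0.416, -0.0], [0.417, -0.0], [0.418, 0.001], [0.421, 0.001], [0.422, -0.0]]
244 [[0.414, 0.001], [0.415, 0.0], [0.416, 0.001], [0.419, -0.0], [0.42, 0.0]]
246 [[0.412, 0.001], [0.413, 0.0], [0.414, 0.001], [0.417, 0.001], [0.418, -0.0]]
248 [[0.41, 0.001], [0.411, 0.001], [0.412, 0.0], [0.416, 0.001], [0.416, 0.0]]
250 [[0.408, -0.001], [0.41, 0.001], [0.411, 0.003], [0.414, 0.001], [0.415, 0.001]]
252 [[0.406, 0.0], [0.408, 0.001], [0.408, -0.0], [0.466, 0.131], [0.413, 0.001]]
254 [[0.405, 0.001], [0.406, 0.0], [0.464, 0.133], [0.466, 0.132], [0.411, 0.0]]
256 [[0.403, 0.001], [0.464, 0.135], [0.464, 0.136], [0.466, 0.136], [0.466, 0.135]]
258 [[0.464, 0.139], [0.464, 0.139], [0.464, 0.138], [0.466, 0.138], [0.467, 0.139]]
260 [[0.464, 0.141], [0.464, 0.141], [0.464, 0.14], [0.467, 0.141], [0.467, 0.141]]
262 [[0.464, 0.143], [0.464, 0.143], [0.464, 0.142], [0.466, 0.142], [0.467, 0.143]]
264 [[0.464, 0.145], [0.464, 0.144], [0.464, 0.144], [0.467, 0.146], [0.467, 0.145]]
266 [[0.464, 0.147], [0.464, 0.146], [0.464, 0.146], [0.466, 0.146], [0.467, 0.148]]
268 [[0.463, 0.148], [0.464, 0.149], [0.464, 0.149], [0.467, 0.149], [0.467, 0.149]]
```

Run:
```python
from h import *
st,p,M=tool()
for n in ["scene","side"]:
    s=ctrl.snapshot(n)
    c=cloud(s,s["z_map"]>0); d=c-p; 
    m=(np.abs(d[:,0])<.05)&(np.abs(d[:,1])<.11)&(c[:,2]>.122)&(c[:,2]<.24); c=c[m]
    for lo in np.arange(.122,.2,.006):
        k=c[(c[:,2]>=lo)&(c[:,2]<lo+.006)]
        if len(k): print(n,round(lo,3),len(k),k.min(0).round(3),k.max(0).round(3))
    print(proj(s,p),proj(s,p+[0,0,.034]))
    q=proj(s,p).astype(int); cv2.imwrite(f"pics/z_{n}.png",cv2.resize(s["frame"][q[1]-45:q[1]+45,q[0]-45:q[0]+45][:,:,::-1],None,fx=6,fy=6,interpolation=cv2.INTER_CUBIC))
```

```text
scene 0.122 4 [0.456 0.068 0.122] [0.492 0.078 0.126]
scene 0.128 2 [0.462 0.07  0.129] [0.465 0.079 0.131]
scene 0.134 9 [0.46  0.065 0.136] [0.467 0.09  0.14 ]
scene 0.14 14 [0.443 0.055 0.141] [0.468 0.09  0.144]
scene 0.146 15 [0.449 0.056 0.147] [0.467 0.093 0.151]
scene 0.152 12 [0.451 0.055 0.152] [0.466 0.092 0.157]
scene 0.158 11 [0.461 0.057 0.159] [0.466 0.085 0.164]
scene 0.164 5 [0.46  0.055 0.166] [0.466 0.059 0.17 ]
scene 0.17 1 [0.462 0.056 0.173] [0.462 0.056 0.173]
scene 0.182 1 [0.453 0.045 0.187] [0.453 0.045 0.187]
scene 0.188 2 [ 0.442 -0.014  0.191] [0.466 0.046 0.192]
scene 0.194 34 [ 0.429 -0.017  0.195] [0.501 0.162 0.2  ]
scene 0.2 51 [ 0.431 -0.018  0.2  ] [0.503 0.165 0.206]
[323.89184617 168.43178709] [324.8861407  162.02994876]
side 0.122 12 [0.47  0.079 0.122] [0.504 0.089 0.123]
side 0.188 2 [0.406 0.155 0.194] [0.418 0.156 0.194]
side 0.194 46 [0.407 0.    0.194] [0.502 0.167 0.2  ]
side 0.2 79 [ 0.405 -0.     0.2  ] [0.502 0.169 0.206]
[327.02044557 248.56354885] [328.20604536 239.65482519]
```

View pics/z_scene.png

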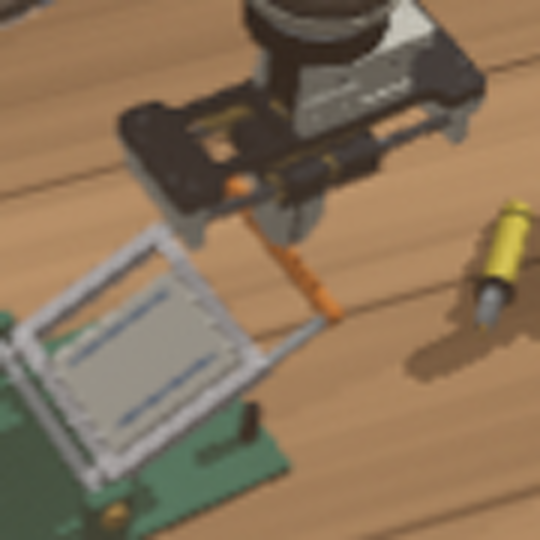

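Measured with the wrist and scene cameras, the finger ends are really about 35 mm above the reported TCP (tips at about 0.129 m, body at 0.195 m). The grip therefore closed above the bar and nothing moved. I'll apply a 35 mm offset along tool x, reopen and descend.

```bash
cat >> h.py <<'E'
OFF=.035
def tip():
    st,p,M=tool(); return p-OFF*M[:,0]
E
python3 -m crank '[[[0,0,0],0,-0.3],[[0,0,0],0,-0.3],[[0,0,0],0,-0.3],[[1.2,0,0.1],0,-0.3],[[1.2,0,0.1],0,-0.3],[[1.1,0,0],0,-0.3],[[0,0,0],0,-0.3]]'
python3 - <<'E'
from h import *
s=ctrl.snapshot("wrist"); save(s,"wrist5",1.4)
st,p,M=tool(); print(p,tip(),M.round(3),delta([.452,.0755,.1135-.019-OFF]),turn(ey),st["time"],st["wrist_force"],st["width"])
E
```

```text
time: 7.48
eef_pos: [0.4525, 0.0741, 0.0555]
eef_rot: [159.9, 89.1, -11.2]
wrist_force: [-0.3, -0.8, 0.3]
width: 0.35
[0.45280586 0.07417586 0.0559431 ] [0.45221699 0.07428308 0.09093798] [[ 0.017  0.156 -0.988]
 [-0.003 -0.988 -0.156]
 [-1.     0.006 -0.016]] [-0.36 -0.14  0.05] -0.007146018107930807 7.525 [ 0.29515037 -0.40236039 -0.04481313] 0.3472221913638022
```

View pics/wrist5.png

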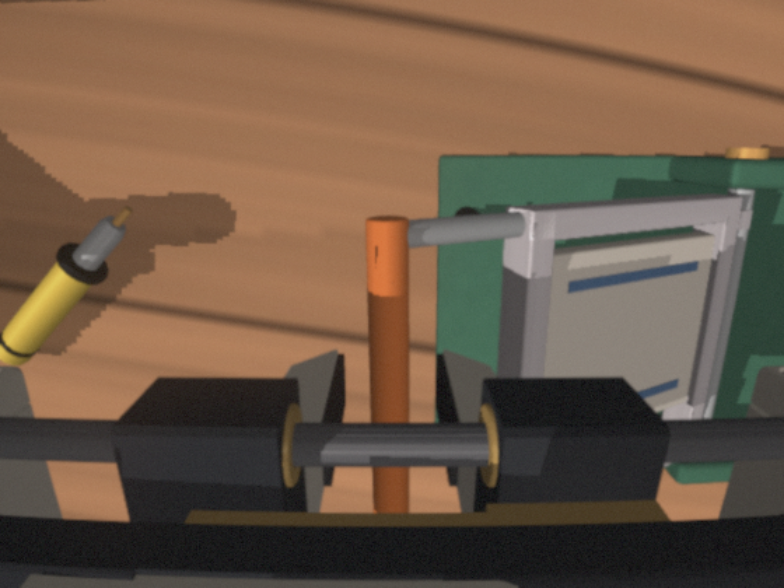

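```bash
python3 -m crank '[[[-0.3,-0.1,0],0,-1],[[0,0,0],0,-1],[[0,0,0],0,-1],[[0,0,0],0,-1]]' 8
python3 - <<'E'
from h import *
st,p,M=tool(); g=tip()-M[:,0]*.019-C; print(p,turn(ey),st["time"],st["wrist_force"],st["width"]*92)
print("rho,z,ang",g@ey,g[2],np.hypot(g@ey,g[2]),np.arctan2(g[2],g@ey), "x",g@ex)
E
```

```text
time: 8.02
eef_pos: [0.4532, 0.0744, 0.0596]
eef_rot: [159.0, 89.0, -12.0]
wrist_force: [0.3, 0.8, -4.1]
width: 0.125
[0.45318224 0.07436167 0.0596176 ] -0.007947816900075289 8.025 [ 0.32183939  0.77979431 -4.05424172] 11.53962241057631
rho,z,ang 0.14960751982824852 0.06860856423297408 0.1645890186958714 0.42997465312001537 x 8.521362173016891e-05
```

```bash
cat >> h.py <<'E'
def arc(dth,n,end=np.pi):
    st,p,M=tool(); g=tip()-M[:,0]*.019-C; a,b=g@ey,g[2]; t=np.arctan2(b,a); print("t=%.2f now th=%.3f r=%.4f F=%s w=%.1f x=%.4f turn=%.3f"%(st["time"],t,np.hypot(a,b),st["wrist_force"].round(1),st["width"]*92,g@ex,turn(ey)))
    for i in range(n):
        t=min(t+dth,end); na,nb=.165*np.cos(t),.165*np.sin(t); d=M.T@(ey*(na-a)+np.array([0,0,nb-b]))*100; print("th %.2f"%t,d.round(2)); a,b=na,nb
E
python3 -c "
from h import *
arc(.12,8)"
```

```text
t=8.03 now th=0.430 r=0.1646 F=[ 0.3  0.8 -4.1] w=11.5 x=0.0001 turn=-0.008
th 0.55 [-1.76  0.91 -0.04]
th 0.67 [-1.61  1.14 -0.04]
th 0.79 [-1.47  1.33 -0.04]
th 0.91 [-1.3   1.5  -0.03]
th 1.03 [-1.11  1.64 -0.03]
th 1.15 [-0.9   1.76 -0.03]
th 1.27 [-0.69  1.86 -0.03]
th 1.39 [-0.46  1.93 -0.02]
```

```bash
python3 -m crank '[[[-1.75,0.9,0],0,-1],[[-1.6,1.15,0],0,-1],[[-1.5,1.35,0],0,-1],[[-1.3,1.5,0],0,-1]]' 8
python3 -c "
from h import *
arc(.12,8)"
```

```text
time: 8.52
eef_pos: [0.4609, 0.0281, 0.1227]
eef_rot: [169.8, 88.9, -1.1]
wrist_force: [4.2, -0.3, -6.6]
width: 0.128
t=8.53 now th=0.909 r=0.1669 F=[ 4.2 -0.3 -6.6] w=11.7 x=0.0000 turn=-0.004
th 1.03 [-0.96  1.75 -0.03]
th 1.15 [-0.91  1.76 -0.02]
th 1.27 [-0.69  1.85 -0.02]
th 1.39 [-0.47  1.92 -0.02]
th 1.51 [-0.23  1.97 -0.01]
th 1.63 [ 0.    1.98 -0.01]
th 1.75 [ 0.24  1.96 -0.  ]
th 1.87 [0.47 1.92 0.  ]
```

Works well; continuing.

```bash
python3 -m crank '[[[-1.0,1.75,0],0,-1],[[-0.9,1.75,0],0,-1],[[-0.7,1.85,0],0,-1],[[-0.45,1.9,0],0,-1],[[-0.25,1.95,0],0,-1]]' 8
python3 -c "
from h import *
arc(.12,6)"
```

```text
time: 9.15
eef_pos: [0.4757, -0.0559, 0.1599]
eef_rot: [-169.3, 88.6, 20.3]
wrist_force: [-0.8, 3.7, 1.1]
width: 0.124
t=9.15 now th=1.472 r=0.1697 F=[-0.8  3.7  1.1] w=11.4 x=0.0007 turn=0.004
th 1.59 [0.38 2.03 0.02]
th 1.71 [0.15 1.97 0.01]
th 1.83 [0.39 1.94 0.02]
th 1.95 [0.62 1.88 0.02]
th 2.07 [0.84 1.79 0.03]
th 2.19 [1.05 1.68 0.03]
```

```bash
python3 -m crank '[[[0.4,2.0,0],0,-1],[[0.2,1.95,0],0,-1],[[0.4,1.95,0],0,-1],[[0.6,1.9,0],0,-1],[[0.85,1.8,0],0,-1]]' 8
python3 -c "
from h import *
arc(.12,9,3.19)"
```

```text
time: 9.78
eef_pos: [0.4935, -0.1497, 0.1371]
eef_rot: [-166.0, 88.4, 23.8]
wrist_force: [-0.9, 1.4, 1.7]
width: 0.127
t=9.78 now th=2.066 r=0.1660 F=[-0.9  1.4  1.7] w=11.7 x=0.0028 turn=0.008
th 2.19 [1.12 1.64 0.04]
th 2.31 [1.22 1.55 0.05]
th 2.43 [1.4  1.4  0.05]
th 2.55 [1.56 1.22 0.05]
th 2.67 [1.69 1.02 0.05]
th 2.79 [1.8  0.81 0.06]
th 2.91 [1.89 0.59 0.06]
th 3.03 [1.95 0.36 0.06]
th 3.15 [1.97 0.12 0.06]
```

```bash
python3 -m crank '[[[1.1,1.65,0.1],-0.008,-1],[[1.2,1.55,0.1],0,-1],[[1.4,1.4,0.1],0,-1],[[1.55,1.2,0.1],0,-1],[[1.7,1.0,0],0,-1],[[1.8,0.8,0],0,-1]]' 10
python3 -c "
from h import *
arc(.12,6,3.17)"
```

```text
time: 10.52
eef_pos: [0.5066, -0.2281, 0.0422]
eef_rot: [-163.2, 88.3, 27.1]
wrist_force: [-0.7, 6.2, -0.7]
width: 0.122
t=10.53 now th=2.829 r=0.1665 F=[-0.7  6.2 -0.7] w=11.2 x=0.0029 turn=0.017
th 2.95 [1.96 0.36 0.06]
th 3.07 [1.96 0.28 0.06]
th 3.17 [1.66 0.05 0.05]
th 3.17 [0. 0. 0.]
th 3.17 [0. 0. 0.]
th 3.17 [0. 0. 0.]
```

```bash
python3 -m crank '[[[1.9,0.35,0],-0.01,-1],[[1.9,0.3,0],0,-1],[[1.3,0.1,0],0,-1],[[0.3,0,0],0,-1],[[0.3,0,0],0,-1]]' 15
python3 - <<'E'
from h import *
arc(.12,1,3.17)
s=ctrl.snapshot("wrist"); save(s,"wrist6",1.4)
s=ctrl.snapshot("scene"); cv2.imwrite("pics/sc6.png",cv2.resize(s["frame"][130:280,180:380][:,:,::-1],None,fx=3.7,fy=3.7))
f=s["frame"].astype(int)
E
```

```text
time: 11.15
eef_pos: [0.5098, -0.2347, -0.0187]
eef_rot: [-162.1, 88.3, 28.9]
wrist_force: [-5.2, 3.6, 21.4]
width: 0.127
t=11.15 now th=-3.083 r=0.1658 F=[-5.2  3.6 21.4] w=11.7 x=0.0051 turn=0.028
th -2.96 [ 1.96 -0.3   0.05]
```

View pics/wrist6.png

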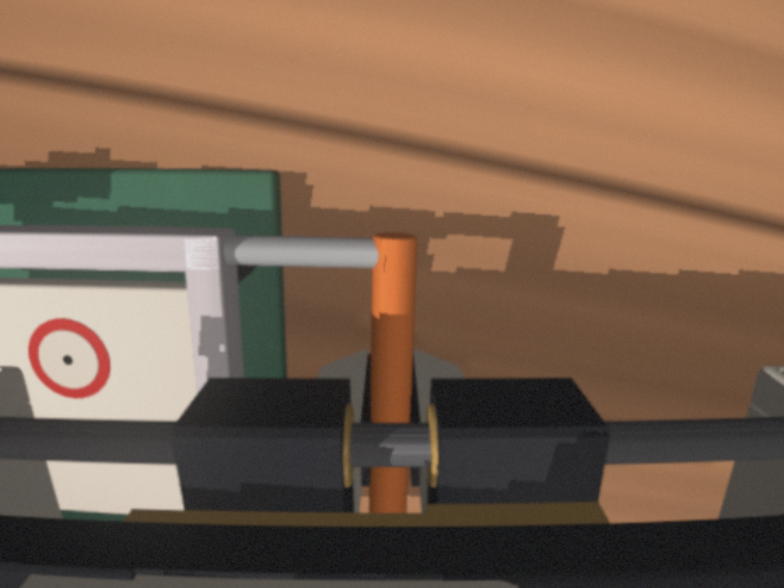

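View pics/sc6.png

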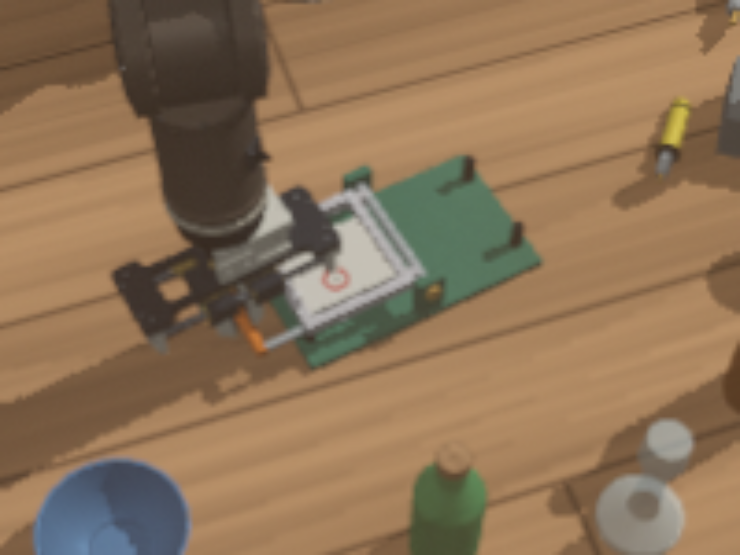

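The wrist view shows the frame over with the red ring up at (48,257) in native pixels, and the push at the stop measured 21 N. I'll release, rise and locate the spot.

```bash
python3 -m crank '[[[-0.2,0,0],0,-0.3],[[0,0,0],0,-0.3],[[-3,0,0],0,-0.3],[[-4,0,0],0,-0.3],[[-4,0,0],0,-0.3],[[-4,-1,0],0,-0.3],[[-4,-2,0],0,-0.3],[[-0.5,-4,0],0,-0.3]]'
python3 - <<'E'
from h import *
st,p,M=tool(); print(p,tip(),M.round(3),turn(ey),st["time"],st["wrist_force"],st["width"])
print(delta(np.array([.4475,.3435,.20])+OFF*M[:,0]))
for n in ["wrist","scene","side"]:
    s=ctrl.snapshot(n); save(s,n+"7",1.4)
    for d in ctrl.spot_point(n,"spot"): print(n,d,at_height(s,d["at"],.049).round(4),at_depth(s,d["at"]).round(4))
    for d in ctrl.trace(n,"tile")[:1]:
        c=cloud(s,cv2.erode(d["region"].astype(np.uint8),np.ones((5,5)))>0); c=c[np.abs(c[:,2]-.05)<.02]; A=np.c_[c[:,:2]-c[:,:2].mean(0),np.ones(len(c))]; print(n,"tile",d["conf"],len(c),np.linalg.lstsq(A,c[:,2],rcond=None)[0].round(4))
print("pred",C-[0,0,.045]+.016*ex-.072*ey)
E
```

```text
time: 12.25
eef_pos: [0.491, -0.1737, 0.1801]
eef_rot: [-165.2, 88.5, 25.4]
wrist_force: [0.0, 0.9, -0.5]
width: 0.353
[ 0.49101216 -0.17366148  0.1800776 ] [ 0.49017465 -0.17405984  0.21506531] [[ 0.024  0.185 -0.982]
 [ 0.011 -0.983 -0.185]
 [-1.    -0.007 -0.026]] 0.022232879301296915 12.25 [ 0.02360881  0.93016341 -0.51347666] 0.3532034639628873
[  1.99 -51.64  -5.33]
wrist {'at': [247.2, 163.7], 'conf': 0.94} [ 0.5129 -0.1404  0.049 ] [ 0.5127 -0.1403  0.048 ]
wrist tile 0.72 6919 [0.0014 0.0004 0.0495]
scene {'at': [270.6, 204.6], 'conf': 0.66} [ 0.5094 -0.1388  0.049 ] [ 0.5096 -0.1389  0.0494]
scene tile 0.59 317 [0.0151 0.0036 0.0483]
side {'at': [302.7, 202.5], 'conf': 0.84} [ 0.5164 -0.1351  0.049 ] [ 0.5164 -0.1326  0.0514]
side tile 0.91 355 [0.0021 0.0011 0.0507]
pred [ 0.504028 -0.141456  0.      ]
```

View pics/scene7.png

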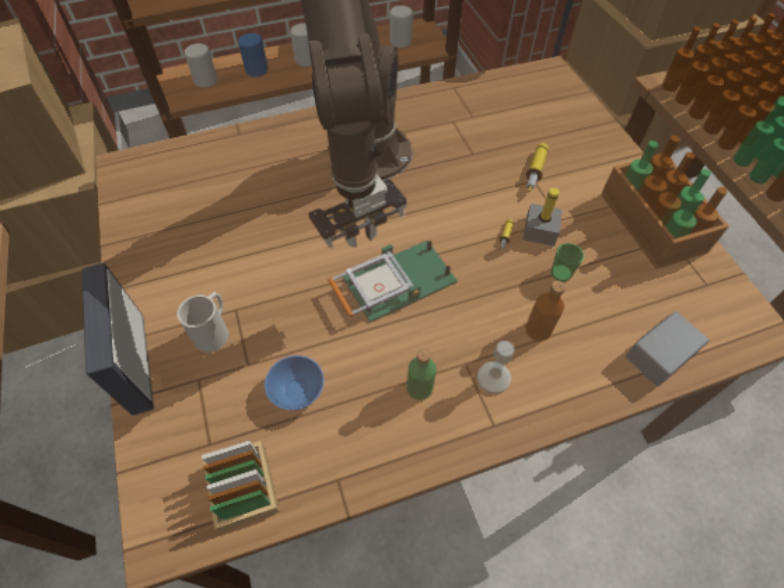

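View pics/wrist7.png

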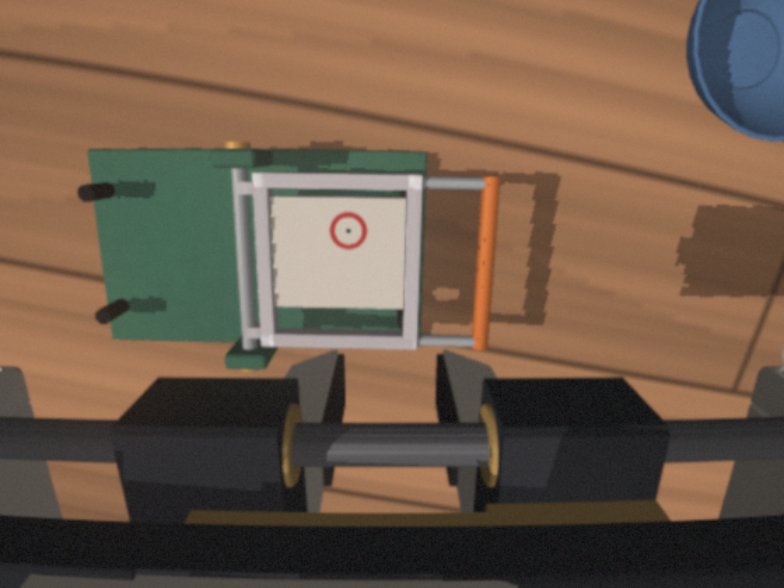

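The wrist view shows the frame lying flat on the -y side with the ring at (248,164). The tile plane is level at z ≈ 0.049. Moving above the probe.

```bash
python3 -m crank '[[[0,-4,-0.5],0.022,0.2],[[0,-5.2,-0.5],0,0.2],[[0.3,-5.2,-0.5],0,0.2],[[0.3,-5.2,-0.5],0,0.2],[[0.3,-5.2,-0.5],0,0.2],[[0.3,-5.2,-0.6],0,0.2],[[0.3,-5.2,-0.6],0,0.2],[[0,-5.2,-0.6],0,0.2],[[0,-5.2,-0.6],0,0.2],[[0,-4,-0.5],0,0.2],[[0,0,0],0,0.2]]'
python3 - <<'E'
from h import *
for n in ["wrist","scene","side"]:
    s=ctrl.snapshot(n); save(s,n+"8",1.4)
    H,S,V=hsv(s)
    y=(H>20)&(H<34)&(S>140); c=cloud(s,y); d=c-[.4475,.3435,.1]; c=c[(np.hypot(d[:,0],d[:,1])<.03)&(c[:,2]>.058)]
    if len(c)>5: 
        t=c[c[:,2]>.15]; print(n,len(c),c.min(0).round(4),c.max(0).round(4),"top",len(t), ((t.min(0)+t.max(0))/2).round(4) if len(t) else 0)
st,p,M=tool(); print(p,tip(),M.round(3),turn(ey),st["time"],st["wrist_force"],st["width"],st["joint_pos"].round())
print(delta(np.array([.4475,.3435,.20])+OFF*M[:,0]))
E
```

```text
time: 14.08
eef_pos: [0.4668, 0.3345, 0.1641]
eef_rot: [-146.0, 88.8, 42.6]
wrist_force: [-1.0, -0.6, 0.6]
width: 0.6
wrist 2148 [0.4357 0.3279 0.0599] [0.4604 0.3548 0.157 ] top 1184 [0.4479 0.3417 0.1535]
scene 139 [0.4346 0.329  0.062 ] [0.4609 0.3518 0.1604] top 29 [0.4464 0.3411 0.1554]
side 277 [0.4317 0.3404 0.061 ] [0.4586 0.3583 0.1587] top 28 [0.4459 0.3532 0.155 ]
[0.46811499 0.32964492 0.1639193 ] [0.46754924 0.32925593 0.19891257] [[ 0.016  0.143 -0.99 ]
 [ 0.011 -0.99  -0.143]
 [-1.    -0.009 -0.018]] -0.019952093080858546 14.225 [ 0.19526784 -1.01711103 -0.35485992] 0.6009681432455773 [ -18.   24.  -31.   99.   14.   60. -136.]
[-0.13 -1.7   1.78]
```

View pics/wrist8.png

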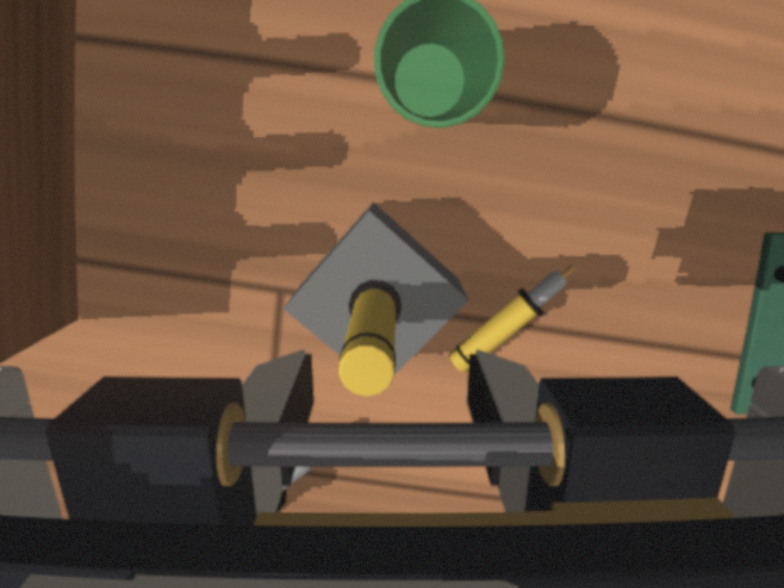

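View pics/side8.png

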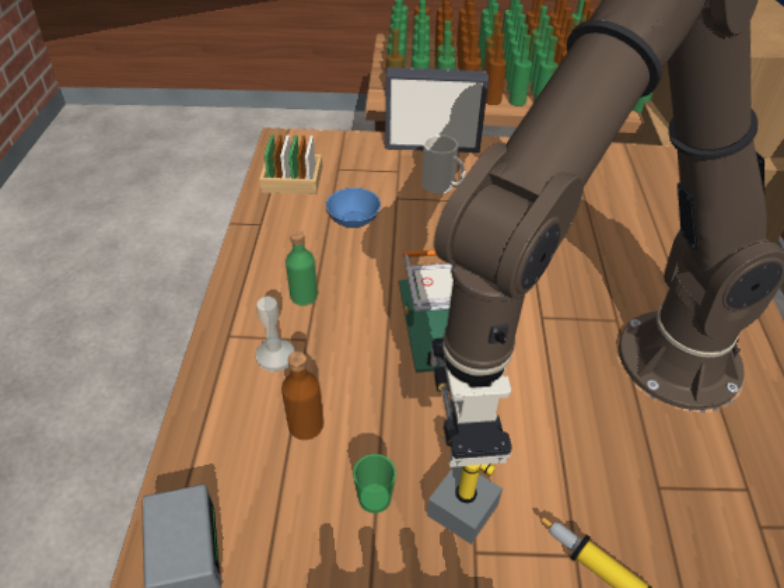

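```bash
python3 -m crank '[[[0,-1.6,1.7],-0.01,0.2],[[0,0,0],0,0.2],[[0,0,0],0,0.2]]'
python3 - <<'E'
from h import *
for n in ["wrist","side","scene"]:
    s=ctrl.snapshot(n); save(s,n+"9",1.4)
st,p,M=tool(); print(p,tip(),turn(ey),st["time"],st["width"])
print(delta(np.array([.4475,.3425,.101])+OFF*M[:,0]))
E
```

```text
time: 14.6
eef_pos: [0.4485, 0.3406, 0.1637]
eef_rot: [-158.6, 88.9, 30.0]
wrist_force: [-0.2, -0.7, 0.5]
width: 0.601
[0.44858967 0.3409917  0.16371472] [0.44801975 0.34064418 0.19870835] -0.01340649987904996 14.75 0.5988365321676173
[ 9.77 -0.12  0.2 ]
```

View pics/wrist9.png

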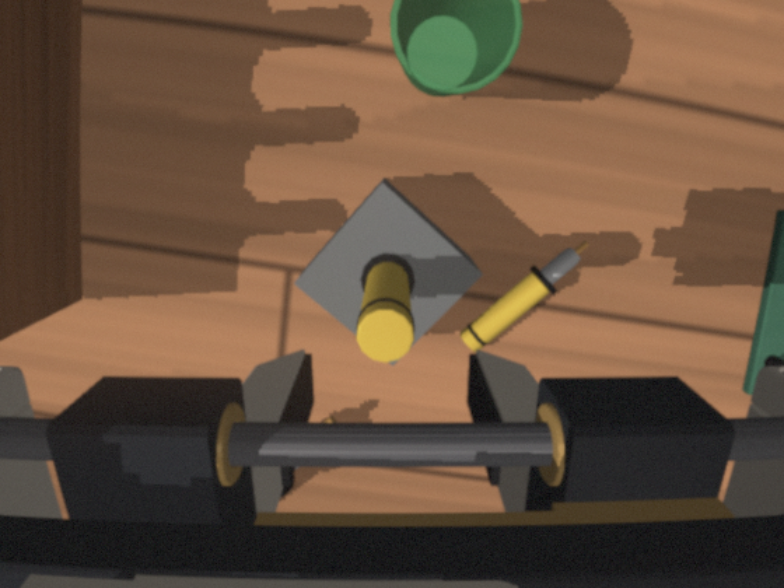

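View pics/scene9.png

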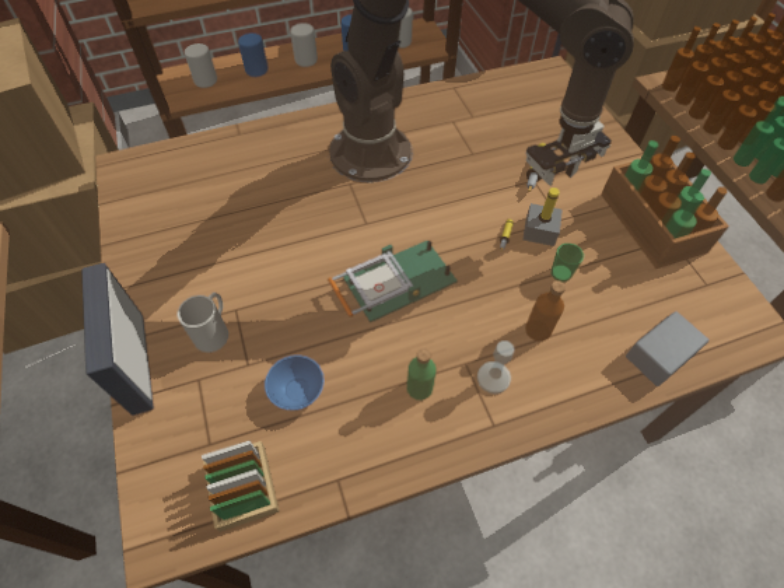

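The wrist view shows the probe top at (386,335) in the enlarged picture, midway between the fingers (313 and 470). Descending.

```bash
python3 -m crank '[[[2.4,-0.1,0.1],0,0.2],[[2.4,0,0.1],0,0.2],[[2.3,0,0],0,0.2],[[1.7,0,0],0,0.2],[[0.8,0,0],0,0.2],[[0,0,0],0,0.2]]'
python3 - <<'E'
from h import *
s=ctrl.snapshot("wrist"); save(s,"wrist10",1.4)
st,p,M=tool(); print(p,tip(),turn(ey),st["time"],st["wrist_force"],M.round(3))
print(delta(np.array([.4475,.3425,.101])+OFF*M[:,0]))
E
```

```text
time: 15.5
eef_pos: [0.4504, 0.3425, 0.0659]
eef_rot: [-157.5, 88.7, 31.0]
wrist_force: [-0.1, -0.9, 0.3]
width: 0.598
[0.45055505 0.3427     0.06627432] [0.44987586 0.34228794 0.10126531] -0.016354653176862577 15.55 [ 0.38457048 -0.78206842 -0.0381556 ] [[ 0.019  0.147 -0.989]
 [ 0.012 -0.989 -0.147]
 [-1.    -0.009 -0.021]]
[ 0.02 -0.06  0.23]
```

View pics/wrist10.png

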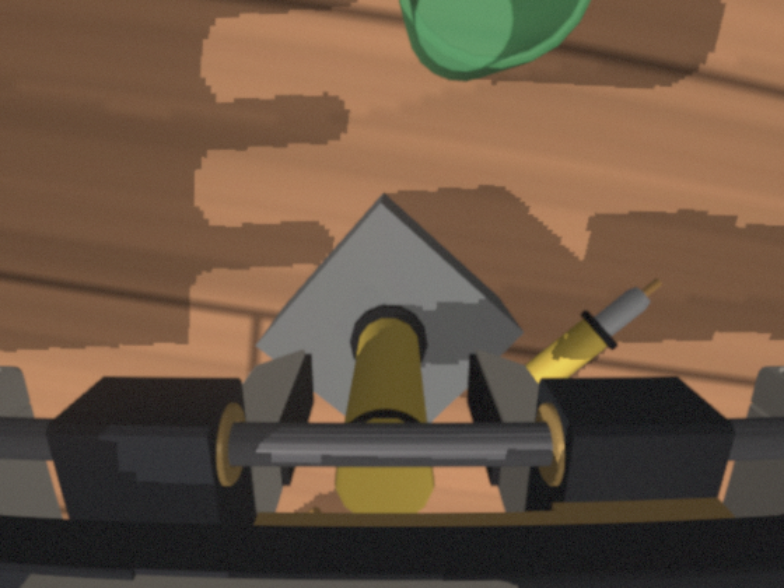

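```bash
python3 -m crank '[[[0,0,0.2],0,-1],[[0,0,0],0,-1],[[0,0,0],0,-1],[[0,0,0],0,-1]]' 30
python3 - <<'E'
from h import *
st,p,M=tool(); print(p,tip(),st["time"],st["wrist_force"],st["width"]*92)
E
```

```text
time: 16.05
eef_pos: [0.4493, 0.3432, 0.0682]
eef_rot: [-156.7, 88.5, 31.8]
wrist_force: [0.1, 1.2, -1.8]
width: 0.278
[0.44934719 0.34324857 0.06818133] [0.44857743 0.34277149 0.10316961] 16.05 [ 0.05091599  1.15293311 -1.81268932] 25.58423144514754
```

Gripped: the opening reads 25.6 mm on the 26 mm handle. Lifting.

```bash
python3 -m crank '[[[-1,0,0],0,-1],[[-2,0,0],0,-1],[[-2.5,0,0],0,-1],[[-2.5,0,0],0,-1],[[-2.5,0,0],0,-1],[[-2.5,0,0],0,-1],[[-1,0,0],0,-1],[[0,0,0],0,-1],[[0,0,0],0,-1]]'
python3 - <<'E'
from h import *
for n in ["wrist","side","scene"]:
    s=ctrl.snapshot(n); save(s,n+"11",1.4)
    H,S,V=hsv(s); y=(H>20)&(H<34)&(S>140); c=cloud(s,y); t=tip(); c=c[(np.abs(c[:,0]-t[0])<.05)&(np.abs(c[:,1]-t[1])<.05)&(c[:,2]>.1)]
    if len(c)>5: print(n,len(c),np.percentile(c,1,axis=0).round(3),np.percentile(c,99,axis=0).round(3))
    for q in ["probe_point","probe"]: print(q,[(x["at"],round(x["conf"],2)) for x in ctrl.spot_point(n,q)])
st,p,M=tool(); print(p,tip(),M.round(3),st["time"],st["wrist_force"],st["width"]*92)
E
```

```text
time: 17.18
eef_pos: [0.4449, 0.3406, 0.2146]
eef_rot: [-156.4, 88.6, 32.0]
wrist_force: [0.6, -0.5, -1.0]
width: 0.274
wrist 4926 [0.433 0.327 0.212] [0.456 0.351 0.303]
probe_point [([404.9, 161.6], 0.38)]
probe [([402.4, 161.9], 0.87), ([275.9, 217.4], 0.77)]
side 29 [0.443 0.333 0.154] [0.47  0.351 0.304]
probe_point [([387.6, 371.1], 0.56)]
probe [([388.6, 370.1], 0.67), ([315.7, 308.0], 0.57), ([337.8, 331.9], 0.56)]
scene 89 [0.436 0.325 0.21 ] [0.461 0.351 0.295]
probe_point [([354.2, 267.2], 0.24)]
probe [([359.9, 179.1], 0.68), ([394.2, 137.4], 0.66), ([379.5, 134.0], 0.46)]
[0.4451846  0.34101336 0.21523837] [0.44444071 0.34053681 0.25022722] [[ 0.021  0.148 -0.989]
 [ 0.014 -0.989 -0.148]
 [-1.    -0.01  -0.023]] 17.625 [-0.05546677  0.79931522 -0.21659398] 25.58236586794085
```

View pics/wrist11.png

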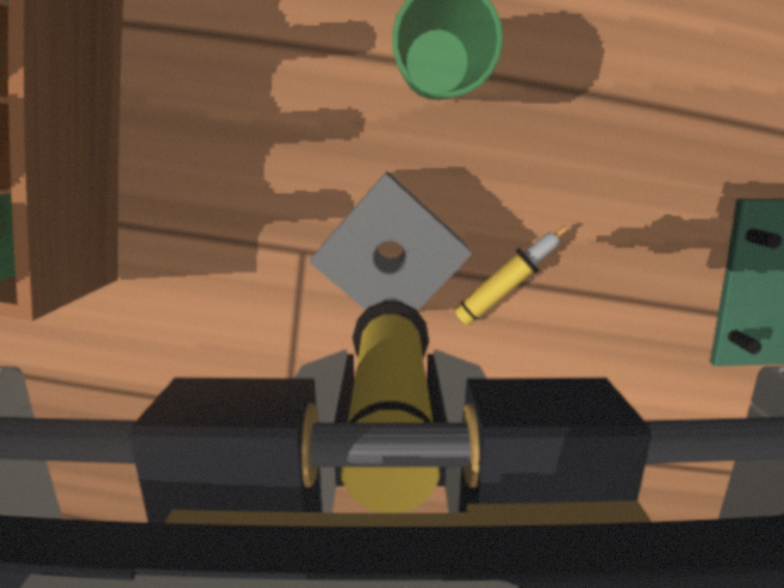

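View pics/side11.png

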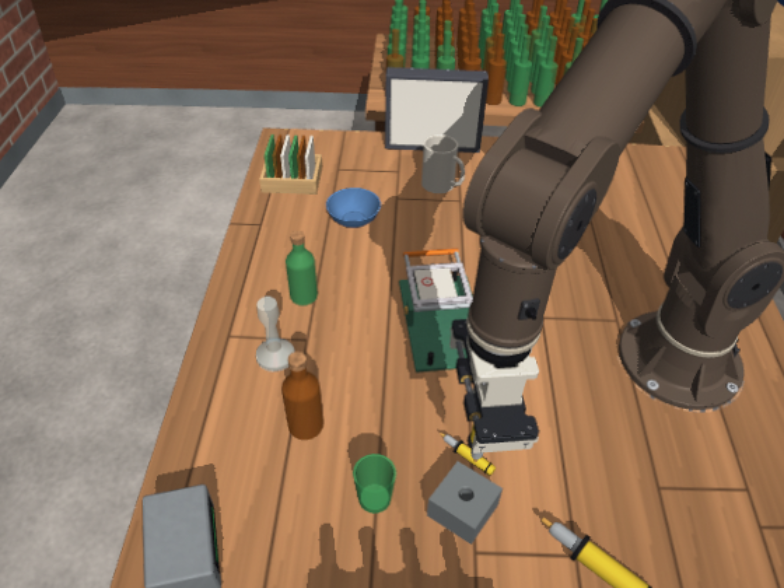

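View pics/scene11.png

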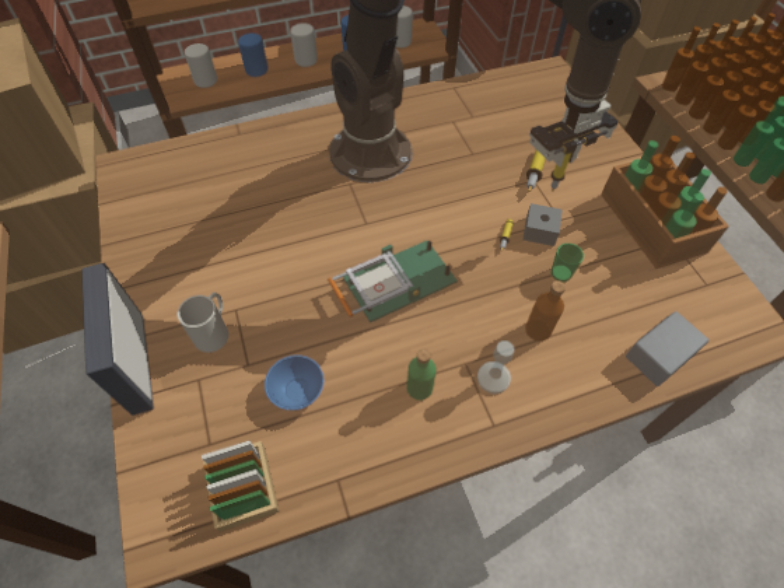

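The middle probe is held, the stand is empty and nothing else has moved. Both loose look-alikes lie still on the bench. Moving over the spot.

```bash
python3 - <<'E'
from h import *
st,p,M=tool(); print(delta([.511,-.140,.175]),st["time"])
E
python3 -m crank '[[[0,4,-0.6],0,-1],[[0,5,-0.1],0,-1],[[0.3,5,-0.1],0,-1],[[0.3,5,-0.1],0,-1],[[0.3,5,-0.1],0,-1],[[0.3,5,-0.1],0,-1],[[0.3,5,-0.1],0,-1],[[0.3,5,-0.1],0,-1],[[0.3,4,-0.1],0,-1],[[0,2,0],0,-1],[[0,0,0],0,-1]]'
python3 - <<'E'
from h import *
st,p,M=tool(); print(p,tip(),M.round(3),delta([.511,-.140,.145]),st["time"],st["wrist_force"],st["width"]*92,turn(ey))
E
```

```text
[ 3.51 48.58  0.68] 17.625
time: 19.0
eef_pos: [0.5297, -0.1145, 0.1886]
eef_rot: [-155.7, 88.3, 32.9]
wrist_force: [-0.7, 0.1, -1.6]
width: 0.275
[ 0.52970609 -0.11452515  0.18860318] [ 0.52885968 -0.11507269  0.22358866] [[ 0.024  0.149 -0.988]
 [ 0.016 -0.989 -0.149]
 [-1.    -0.012 -0.026]] [4.27 2.29 2.34] 19.0 [-0.70307299  0.07557716 -1.63342864] 25.309500939055614 -0.013969790232843948
```

```bash
python3 -m crank '[[[1.5,1.2,1.2],0,-1],[[1.5,1.1,1.1],0,-1],[[0.6,0,0],0,-1],[[0,0,0],0,-1],[[0,0,0],0,-1]]'
python3 - <<'E'
from h import *
for n in ["scene","side","wrist"]:
    s=ctrl.snapshot(n)
    for q in ["probe_point","spot"]: print(n,q,[([round(float(v),1) for v in x["at"]],round(x["conf"],2),at_height(s,x["at"],.049).round(4).tolist()) for x in ctrl.spot_point(n,q)])
    q=proj(s,[.511,-.140,.07]).astype(int)
    if n=="wrist": save(s,"wrist12",1.4)
    else: cv2.imwrite(f"pics/{n}12.png",cv2.resize(s["frame"][q[1]-50:q[1]+50,q[0]-60:q[0]+60][:,:,::-1],None,fx=6,fy=6,interpolation=cv2.INTER_CUBIC))
    print(q)
    f=s["frame"].astype(int); red=(f[...,0]-f[...,1]>50)&(f[...,0]-f[...,2]>50)&(np.abs(f[...,1]-f[...,2])<30)
    c=cloud(s,red); m=(np.abs(c[:,2]-.049)<.012)&(np.hypot(c[:,0]-.511,c[:,1]+.14)<.03); c=c[m]
    if len(c)>6: print(" ring",len(c),c.mean(0).round(4),((c.min(0)+c.max(0))/2).round(4),np.ptp(c,axis=0).round(4))
st,p,M=tool(); print(p,M[:,0].round(3),st["time"],st["wrist_force"])
E
```

```text
time: 19.62
eef_pos: [0.5129, -0.1338, 0.1523]
eef_rot: [-154.9, 88.1, 34.0]
wrist_force: [1.0, -0.2, -0.4]
width: 0.279
scene probe_point []
scene spot [([270.8, 205.4], 0.75, [0.5127, -0.1392, 0.049])]
[270 201]
side probe_point [([383.7, 369.9], 0.56, [0.3339, 0.3765, 0.049])]
side spot [([303.0, 200.8], 0.89, [0.5156, -0.1422, 0.049]), ([248.5, 159.2], 0.19, [0.6912, -0.3228, 0.049])]
[304 196]
 ring 25 [ 0.5098 -0.1404  0.0509] [ 0.5113 -0.1406  0.0495] [0.0205 0.0258 0.0099]
wrist probe_point []
wrist spot [([284.2, 201.8], 0.95, [0.512, -0.1399, 0.049])]
[284 209]
 ring 295 [ 0.5132 -0.1418  0.0498] [ 0.5127 -0.1418  0.0498] [0.0243 0.0245 0.0045]
[ 0.51214793 -0.13498892  0.15181745] [ 0.026  0.018 -0.999] 20.075 [ 0.30557077  0.78023027 -0.78950548]
```

View pics/scene12.png

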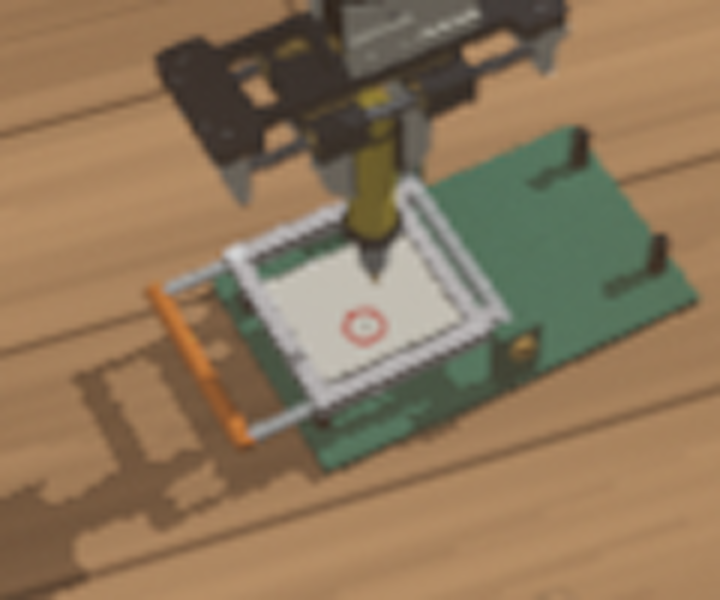

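View pics/side12.png

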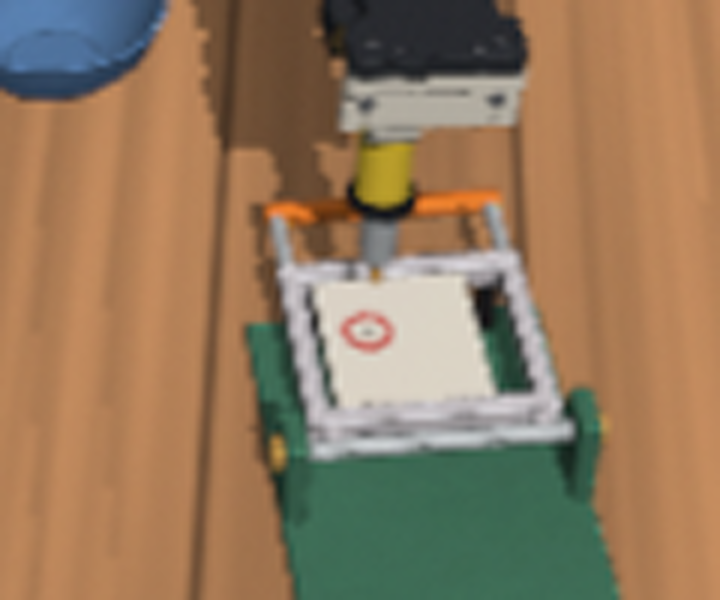

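View pics/wrist12.png

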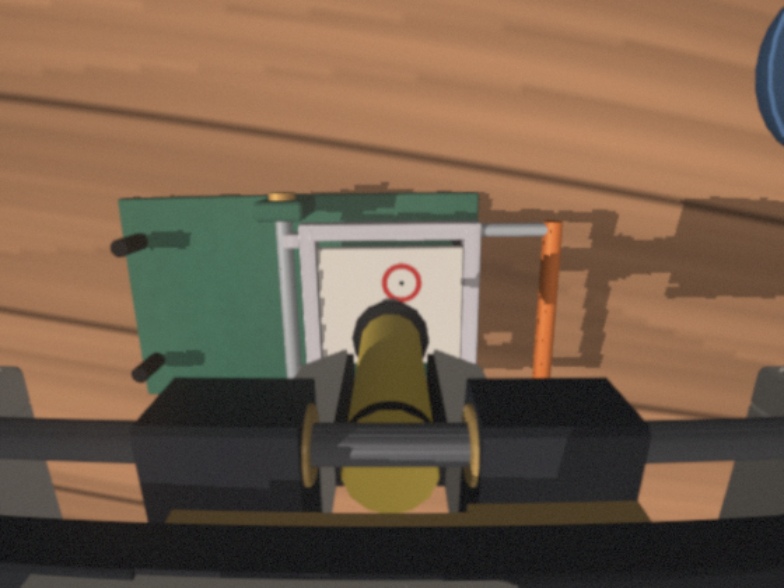

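```bash
cat >> h.py <<'E'
def tri(obs):
    A=np.zeros((3,3));b=np.zeros(3)
    for s,uv in obs:
        P=s["pose"]; d=P[:3,:3]@ray(s,uv); d/=np.linalg.norm(d); Q=np.eye(3)-np.outer(d,d); A+=Q;b+=Q@P[:3,3]
    x=np.linalg.solve(A,b); return x,[ (proj(s,x)-uv).round(2).tolist() for s,uv in obs]
E
python3 - <<'E'
from h import *
a=ctrl.snapshot("scene"); b=ctrl.snapshot("side")
def sc(u,v): return np.array([u/6+210-.4,v/6+151-.4])
def sd(u,v): return np.array([u/6+244-.4,v/6+146-.4])
print("tip",tri([(a,sc(374,282)),(b,sd(375,277))]))
print("collar",tri([(a,sc(372,229)),(b,sd(381,200))]))
print("spot",tri([(a,sc(364,326)),(b,sd(367,331))]))
st,p,M=tool(); print(p,M[:,0])
E
```

```text
tip (array([ 0.51001473, -0.13465294,  0.09108242]), [[-0.29, -0.36], [-0.44, 0.3]])
collar (array([ 0.50970743, -0.13489166,  0.13946446]), [[-0.25, -0.32], [-0.39, 0.27]])
spot (array([ 0.51084605, -0.14071575,  0.0505456 ]), [[-0.08, -0.1], [-0.13, 0.08]])
[ 0.51210317 -0.13499878  0.15176079] [ 0.02609981  0.0179372  -0.9994984 ]
```

Triangulated from both fixed views, the tip is at (0.510, -0.135, 0.091), the probe is upright, and the spot is 1 mm in +x and 6 mm in -y from it. Correcting and starting down.

```bash
python3 - <<'E'
from h import *
print(delta([.513,-.141,.120]),turn(ey))
E
python3 -m crank '[[[1,0.6,0],0,-1],[[1,0,0],0,-1],[[0.7,0,0],0,-1],[[0.4,0,0],0,-1],[[0,0,0],0,-1]]'
python3 - <<'E'
from h import *
st,p,M=tool(); print(p,M[:,0].round(3),st["wrist_force"],st["time"],delta([.513,-.141,.1065]))
for n in ["scene","side"]:
    s=ctrl.snapshot(n); q=proj(s,[.511,-.140,.06]).astype(int); print(n,q)
    cv2.imwrite(f"pics/{n}13.png",cv2.resize(s["frame"][q[1]-35:q[1]+35,q[0]-45:q[0]+45][:,:,::-1],None,fx=8,fy=8,interpolation=cv2.INTER_CUBIC))
E
```

```text
[3.17 0.65 0.09] -0.008723866550900183
time: 20.8
eef_pos: [0.5133, -0.1408, 0.1176]
eef_rot: [-152.0, 88.2, 36.8]
wrist_force: [-0.1, 0.1, -1.0]
width: 0.276
[ 0.51334571 -0.14084292  0.11760066] [ 0.025  0.018 -1.   ] [-0.12017514  0.05396712 -0.96360416] 20.8 [1.11 0.03 0.07]
scene [270 203]
side [304 198]
```

View pics/scene13.png

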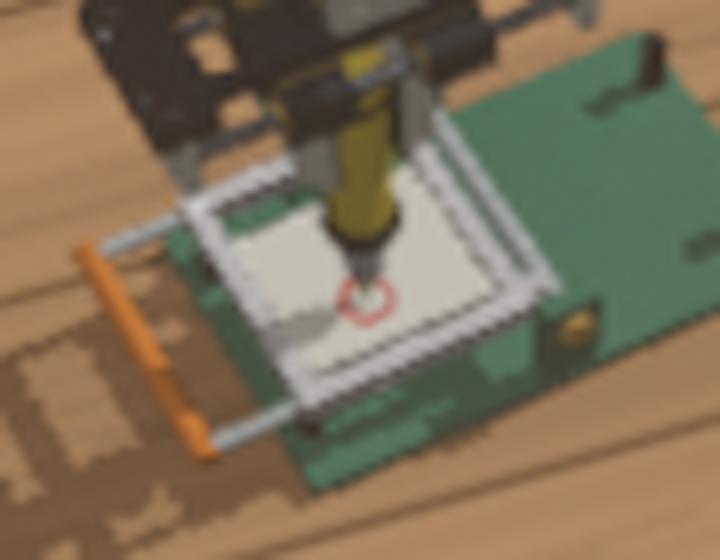

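View pics/side13.png

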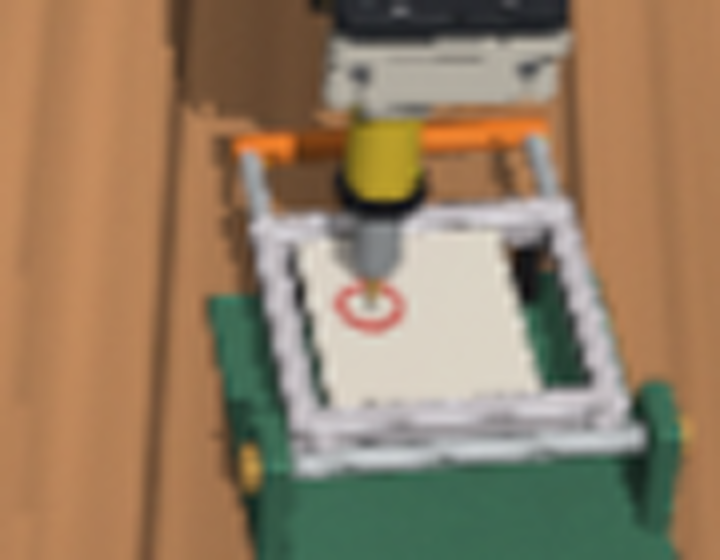

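Both views show the tip a few mm above the centre of the ring. Continuing in small steps while watching the force.

```bash
python3 -m crank '[[[0.3,0,0],0,-1],[[0.3,0,0],0,-1],[[0,0,0],0,-1]]'
cat > fz.py <<'E'
from h import *
F=[];Z=[]
for i in range(8):
    s=ctrl.snapshot("scene"); st=ctrl.get_state(); F.append(st["wrist_force"]);Z.append(st["eef_pos"])
print(np.mean(F,0).round(2),np.mean(Z,0).round(4),st["time"],st["width"]*92)
E
python3 fz.py
```

```text
time: 21.28
eef_pos: [0.5143, -0.1408, 0.1123]
eef_rot: [-155.0, 88.2, 33.9]
wrist_force: [0.6, 0.1, -1.2]
width: 0.274
[ 0.08  0.03 -1.43] [ 0.5144 -0.1409  0.1125] 21.675 25.599066288036298
```

```bash
python3 -m crank '[[[0.3,0,0.1],0,-1],[[0,0,0.1],0,-1],[[0,0,0],0,-1]]'
python3 fz.py
```

```text
time: 22.05
eef_pos: [0.5137, -0.141, 0.11]
eef_rot: [-157.8, 88.0, 31.1]
wrist_force: [0.5, 0.6, 0.3]
width: 0.279
[0.56 0.37 0.67] [ 0.5137 -0.141   0.1099] 22.45 25.76736649872783
```

```bash
python3 -m crank '[[[0.25,0,0],0,-1],[[0,0,0],0,-1],[[0,0,0],0,-1]]'
python3 fz.py
python3 - <<'E'
from h import *
for n in ["scene","side"]:
    s=ctrl.snapshot(n); q=proj(s,[.511,-.140,.06]).astype(int); print(n,q)
    cv2.imwrite(f"pics/{n}14.png",cv2.resize(s["frame"][q[1]-35:q[1]+35,q[0]-45:q[0]+45][:,:,::-1],None,fx=8,fy=8,interpolation=cv2.INTER_CUBIC))
s=ctrl.snapshot("wrist"); save(s,"wrist14",1.4)
E
```

```text
time: 22.82
eef_pos: [0.5137, -0.141, 0.1072]
eef_rot: [-157.7, 88.0, 31.2]
wrist_force: [0.1, 1.3, 2.4]
width: 0.282
[0.5  0.44 1.65] [ 0.5137 -0.141   0.1072] 23.225 25.475169204935824
scene [270 203]
side [304 198]
```

View pics/scene14.png

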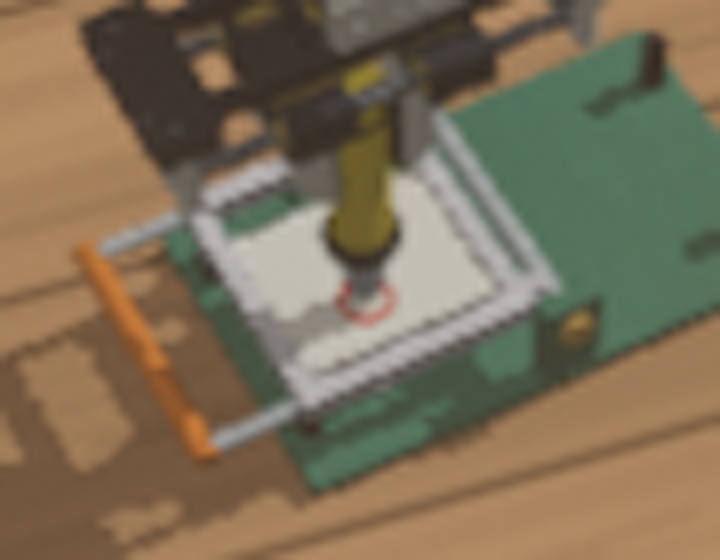

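View pics/side14.png

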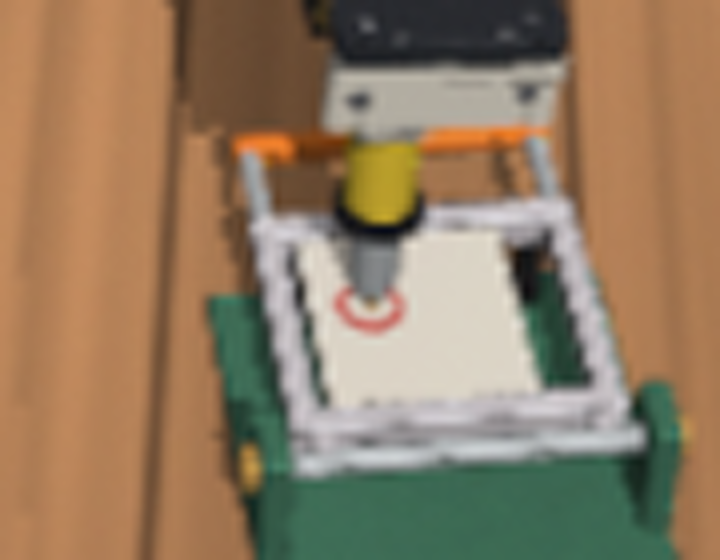

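View pics/wrist14.png

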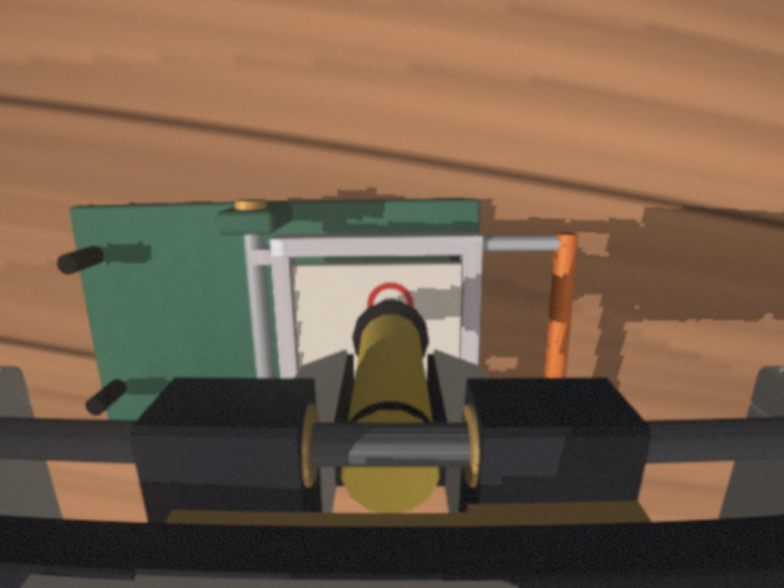

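The force is about 3.1 N (roughly 6 mm of tip travel), and the tip sits at the ring centre in both fixed views. Handing in.

Run:
```python
from h import *
st=ctrl.get_state(); print(st["wrist_force"],st["eef_pos"],st["width"]*92,st["time"])
print(ctrl.finish_job())
```

```text
[0.80266795 0.77235301 1.42648158] [ 0.51373294 -0.14098706  0.1072243 ] 25.602113863895255 23.375
the job is handed in; nothing more can be done
None
```

I handed the job in at 23.4 s with the probe held in the fingers and its brass tip pressed on the glass inside the red ring. No verdict came back.

**What I did:** I pinched the orange bar and swung the frame over to its stop, which pushed back with 21 N. Then I lifted the middle-sized probe out of its stand and lowered it onto the spot.

**Last checks:**
- **Frame:** the glass measured level at about z = 0.049 m, with the ring facing up.
- **Tip position:** it sat within about 2 mm of the ring centre in the scene and side pictures.
- **Squareness:** the probe measured within about 0.01 rad of upright in the last approach pictures, and the tool axis was tilted about 0.03 rad.
- **Push:** the wrist force rose about 3.1 N over the probe's hanging weight, which means the tip is pushed in about 6 mm.
- **Grip:** the opening read 25.6 mm on the 26 mm handle.

**What disagreed or went wrong:**
- **Finger position:** the real finger ends were about 35 mm higher than the reported tool position. My first grip on the bar closed above it; I measured the offset with the cameras and allowed for it from then on.
- **Spot position:** the ring was about 8 mm along the hinge from the centred-tile estimate, because the tile sits off-centre. The cameras' own readings differed by a few mm.
- **Look-alike probes:** both loose ones toppled over. The small one fell before the arm had gripped anything, and I saw no contact with either. They lay still on the bench in the later pictures.
- **Other glassware:** it looked undisturbed in the pictures, but I did not measure it again at the end.

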